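# Spray the brake parts and tip them into the bin

### The arm

A 6-joint arm with a two-finger parallel gripper is mounted at the origin on the work surface. World frame = base frame: x ahead of the robot, y to its left, z up, the work surface at z = 0. Lengths are in m, angles in rad, forces in N, time in s.
With the tool pointing down it reaches from about 0.35 to 0.775 m from the base axis. Payload 5.5 kg.
Tool frame: the origin (TCP) lies between the finger pads; the fingertips stand 19 mm ahead of it and the grasp point (between the pads) is the TCP; z points along the fingers, y is the line along which they close (so a half turn about z gives the same grasp; the last joint's range is limited). The gripper opens to 85 mm and grips with 20 to 120 N. Pads are 22 mm wide; open, the fingers measure 114 mm over their backs; the gripper's body (76 mm by 85 mm) begins 54 mm behind the grasp point. The pads swing forward as they close: fully open they stand 13 mm farther back than shut.
Start: joints at [1.095, 0.313, 0.046, 1.304, 0, 1.431], TCP at [0.19, 0.543, 0.25] pointing down, gripper open.
Joint ranges: [-2.76, 2.76], [-0.86, 1.69], [-1.03, 1.26], [-2.2, 2.34], [-1.47, 1.5], [-3.14, 3.14]. Speed limits (rad/s): [2.57, 2.57, 3.14, 3.14, 3.14, 3.14].

### API

Orientations are given as a unit quaternion [w, x, y, z].
In Python, from workcell import env gives the robot as it stands.
- The arm moves only by the shell command python3 -m pendant 'ROWS' [FORCE]. ROWS is JSON, a list of rows, each an object with "travel": the shift along the tool's x, y, z scaled (see below), a list of three; "rot": the turn, a rotation vector about the tool's x, y, z scaled (see below), a list of three; "fingers": the opening, from -1 (shut) to 1 (fully open). In form: [{"travel": [dx, dy, dz], "rot": [wx, wy, wz], "fingers": fingers}, ...]. A call has 1 to 10 rows; each row is the pose to reach, as a shift and turn from the pose commanded when the call began, along the tool's axes at that moment; what a row does not reach only later rows make up. The controller multiplies each number of a shift by 0.12 m and each number of a turn by 60 degrees. A row lasts 1/10 s, in which the tool goes at most 50 mm and 8.59 degrees, less where a joint would pass 70% of its speed; a pose out of reach is approached as far as the arm can. A call with a number of a shift or a turn outside -1 to 1 is refused whole. A call with a gripper value outside its range is refused whole. The fingers move at their own pace and stop on an object; FORCE is the grip in N (left out, the last holds). Time passes only in rows, so rows that repeat a pose let the fingers close. It gives the time, the measured TCP pose, the force, the opening and the grip force at its end, in the units of the state.
- env.get_state(): the state, without advancing time (a new reading comes with each control period).
- env.read_camera(name): name is "side" or "top"; returns (picture, depth): 400x640x3 uint8, blue, green, red; 400x640 float32, m along the optical axis (not along the pixel's ray), 0 where there is no reading.
- env.camera_model(name): a dict with "fovy" (degrees; the focal length in pixels is half the picture's height over the tangent of half this angle, whatever the lens; pixels are square), "cx", "cy" (the principal point, pixels), "rvec" (rotation vector, rad) and "tvec" (3), from world to camera coordinates, as OpenCV has them. Camera axes: x right, y down, z forward; pixel columns grow to the right and rows downward; lengths in m; the calibration is good to about 2 mm. A picture is of the moment at which its call begins. camera_model takes no time and is no camera call.
- env.hand_in(): hands the job in; it is judged then, once.
Trained networks look in the newest picture that a camera, given by its name, has taken for a name from the list of things; names that differ only in an ending like _2 or _b are one class to them, and where a whole thing is asked for, a point or a joint stands for the part that bears it (a point fixed in the world has none). Each returns a list of dicts, best first, with "conf" (0 to 1); they miss things now and then, are a little off and sometimes report something else, mostly with a low value. They report only what shows in the picture. A call takes as long as a camera call.
- env.outline_of(camera, target): "mask" (400x640 bool, what is visible of it) and "xy" ([column, row] in pixels, amid what is visible of it).
The state is a dict: "clock": time; "joint_pos": joint angles; "qvel": joint speeds; "tau": joint torques, N m; "tcp_pos": TCP position; "orientation": TCP orientation; "wrist_force": force on the tool from outside, world axes, zero at the start; "ft_torque": the same for the moment, N m; "finger_gap": finger opening in m; "grip_force": force on a finger pad.
Only numpy, scipy, OpenCV 4.12 (cv2) and the standard library are available. Lean on these libraries where they do the work, as an engineer would, in place of code of your own. Each camera call takes 0.05 s, during which the arm holds its last target. There are 200 camera calls.

### The job

Put every loose brake part lying on the bench (pads, axle nuts, caliper brackets - however many there are today) onto the level drain tray, and with all of them lying on it press the spray canister's nozzle cap all the way down for a moment and let it spring back. Then lift the tray by its handle so that the parts slide off into the bin, and lower the tray back to level, leaving all the parts in the bin. Leave the other things on the bench where they are.

Things in the scene. Friction and masses are not known exactly. Their poses are not given: they have to be found in the camera images.
- pad1: car brake pad, grey block on a dark steel backing plate, 80 x 44 x 22 mm (local x, y, z; the backing plate is the lowest 8 mm and 80 long, the lining above it is 64 long), 0.15 kg; lies flat on the bench at the start; origin at the centre of its underside, z up. None if absent
- pad2: a second brake pad, the same as pad1. None if absent
- nut1: large hexagonal steel axle nut, 50 mm across flats, 58 mm across corners, 30 mm high, 0.2 kg, lying flat; origin at the centre of its underside, z along the bore; its flats face local y, and 60 and 120 degrees from it, its corners local x. None if absent
- nut2: a second axle nut, the same as nut1. None if absent
- bracket1: steel caliper bracket, a shallow U 80 x 40 x 30 mm (x, y, z): bar 16 mm thick with a raised lug 20 mm long on top at each end in x, 0.18 kg; origin at the centre of its underside. None if absent
- bracket2: a second caliper bracket, the same as bracket1. None if absent
- tray_mid (a point): centre of the drain tray's floor (upper face, 120 mm above the bench when level). Aluminium tray on a white plinth, 280 mm (x) by 200 (y from -90 to +110 of here); walls 24 mm high at both x ends (inner faces at +-136 mm) and on the -y side, the +y side an open lip over the bin. Axes turn with the tray: x along the hinge, y to the lip, z up
- tray_hinge (a point): point on the tray's hinge axis (which runs along the tray's x), at floor level by the lip, 107 mm towards +y of tray_mid; fixed
- tray_handle (a point): middle of the tray's handle: a dark round bar, 14 mm thick and 140 mm long, parallel to the hinge, 242 mm from the hinge towards -y and 12 mm above floor level; 38 mm of free space between it and the tray's -y wall, joined to the tray at its ends; 132 mm above the bench with the tray level
- tray (a joint): tilt of the tray, rad: 0 level and resting, grows to 0.95 as the handle is lifted in an arc about the hinge. Damped hinge: it sinks back slowly by its own weight (0.6 kg) when let go; about 5 to 15 N at the handle lift it loaded. Parts slide off by about 0.75
- bin: fixed black catch bin under the tray's lip, outside 320 mm (x) by 280 mm (y), walls and floor 5 mm thick; wall towards the tray 70 mm high, end walls 105, far wall 130; origin at the centre of its underside, axes parallel to the level tray's
- nozzle_top (a point): centre of the top of the nozzle cap, a black round cap 32 mm across on top of the fixed spray canister (66 mm across, standing in a black foot by the tray's corner); 206 mm above the bench when up; moves down with the cap
- nozzle (a joint): how far the sprung nozzle cap is pressed down, m: 0 up, 0.010 fully down. Spring force 2.4 N at the start of travel to 8.4 N at the bottom; it springs back when let go
- wrench: steel wrench, 180 mm, lying at the edge of the bench beyond the parts; a bystander, to be left alone; origin at its underside
- glue: small round glue jar, 48 mm across, 85 mm high; a bystander, to be left alone; origin at its underside
- battery: power-tool battery, black with a yellow band, 75 x 70 x 57 mm; a bystander, to be left alone; origin at its underside
- screwdriver: screwdriver, 200 mm, lying; a bystander, to be left alone; origin at its underside
- oiler: blue oil can with a thin spout, 84 mm across, 180 mm high; a bystander, to be left alone; origin at its underside
- cup: white cup 76 mm across, 100 mm high, holding brushes up to 180 mm high; a bystander, to be left alone; origin at its underside

How it is judged:
By the outcome, as a careful person would: the job done as asked, in the order asked, and still so for the second after the job is handed in, with the robot touching nothing.
Of pad1, pad2, nut1, nut2, bracket1, bracket2 only 4 to 6 are there at a start; the rules pass over those that are not, and their reading is None.
At some moment in a run one of pad1, pad2, nut1, nut2, bracket1, bracket2 may be knocked a few centimetres aside while the robot is not near it.
Once in a run the grip may slacken for a moment while it holds something.
It also fails if it takes over 210 s, if anything falls off the work surface, if the arm or the gripper's body presses on something with over 40 N, if the wrist force passes 120 N, or if a joint passes its speed limit or range.

## Working session

There is one attempt and no reset: what is moved stays moved. The work goes in short steps, Python scripts to look and compute and a shell command to move; the robot and the scene stay as the last step left them, time stands still between calls to the robot, and variables do not carry over. Pictures are saved under pics/ and viewed, at most 14 in all, crops included, and the job is handed in when it is done.

```bash
ls; mkdir -p pics; cat > h.py <<'E'
import numpy as np, cv2
from workcell import env
from scipy.spatial.transform import Rotation as R
def model(n):
    m=env.camera_model(n); f=200/np.tan(np.radians(m['fovy'])/2)
    return f,m['cx'],m['cy'],cv2.Rodrigues(np.array(m['rvec'],float))[0],np.array(m['tvec'],float).ravel()
def cloud(n,d):
    f,cx,cy,Rm,t=model(n); v,u=np.mgrid[0:400,0:640]
    p=np.stack([(u-cx)/f*d,(v-cy)/f*d,d],-1)
    return (p-t)@Rm      # world
def proj(n,p):
    f,cx,cy,Rm,t=model(n); c=Rm@np.array(p)+t; return f*c[0]/c[2]+cx,f*c[1]/c[2]+cy
E
python3 - <<'E'
from h import *
for n in("top","side"):
    im,d=env.read_camera(n); cv2.imwrite(f"pics/{n}0.png",im); np.save(n+"0.npy",d); print(env.camera_model(n))
print(env.get_state())
E
```

```text
pics
{'fovy': 43.70753651003801, 'cx': 312.9155053279977, 'cy': 200.40374481203824, 'rvec': array([ 2.17858382, -2.17323727,  0.07652824]), 'tvec': array([-0.03828479,  0.54361421,  1.44128824])}
{'fovy': 51.681388444277566, 'cx': 323.5801707534263, 'cy': 203.91581361176642, 'rvec': array([ 2.26254363, -0.90145188,  0.37097899]), 'tvec': array([-0.41617301,  0.34806617,  1.20586528])}
{'clock': 0.1, 'joint_pos': array([1.09541458e+00, 3.13925778e-01, 4.51269610e-02, 1.30359836e+00,
       4.26702971e-06, 1.43119689e+00]), 'qvel': array([ 0.00065096, -0.00157753,  0.00215131,  0.00051479,  0.00122688,
        0.00189889]), 'tau': array([ 3.42694439e-03, -4.81725097e+01,  2.99243402e+01,  1.27309104e-02,
       -1.16973088e-04,  8.35491932e-06]), 'tcp_pos': array([0.18928649, 0.54251962, 0.2495118 ]), 'orientation': array([-2.44295788e-04,  1.67103478e-01,  9.85939038e-01, -7.62234315e-04]), 'wrist_force': array([ 0.49309251, -0.50654084, -1.1795375 ]), 'ft_torque': array([0.018302  , 0.00133367, 0.03874292]), 'grip_force': 0.0, 'finger_gap': 0.08542396452608701}
```

View pics/top0.png

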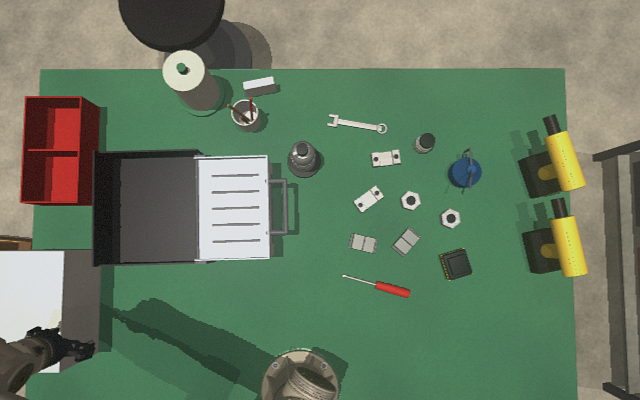

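View pics/side0.png

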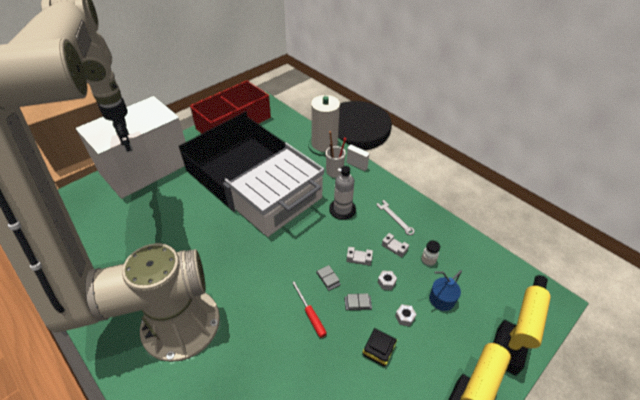

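```bash
cat >> h.py <<'E'
def find(cam,name,P):
    out=[]
    for o in env.outline_of(cam,name):
        m=o['mask']; p=P[m]; p=p[np.isfinite(p).all(1)]
        if len(p)<10: continue
        zt=np.percentile(p[:,2],95)
        out.append((o['conf'],o['xy'],m,p,zt))
    return out
E
python3 - <<'E'
from h import *
im,d=env.read_camera("top"); P=cloud("top",d); P[d==0]=np.nan
for n in "pad1 nut1 bracket1 tray_mid tray_handle bin nozzle_top wrench glue battery screwdriver oiler cup".split():
    for c,xy,m,p,zt in find("top",n,P):
        r=cv2.minAreaRect((p[:,:2]*1000).astype(np.float32)); print(n,round(c,2),np.round(xy),'n',m.sum(),'med',np.round(np.median(p,0),3),'ztop',round(zt,3),'rect',np.round(r[0]),np.round(r[1]),round(r[2]))
E
```

```text
pad1 0.89 [406. 243.] n 419 med [ 0.423 -0.305  0.02 ] ztop 0.026 rect [ 425. -308.] [44. 80.] 49
pad1 0.59 [364. 244.] n 410 med [ 0.42  -0.182  0.02 ] ztop 0.027 rect [ 419. -183.] [81. 45.] 77
nut1 0.83 [410. 202.] n 283 med [ 0.542 -0.317  0.029] ztop 0.034 rect [ 544. -319.] [50. 55.] 45
nut1 0.81 [449. 220.] n 315 med [ 0.493 -0.433  0.029] ztop 0.035 rect [ 491. -438.] [58. 57.] 41
nut1 0.68 [146. 210.] n 11943 med [0.522 0.466 0.006] ztop 0.11 rect [527. 447.] [339. 323.] 1
bracket1 0.66 [368. 199.] n 391 med [ 0.549 -0.199  0.022] ztop 0.033 rect [ 550. -199.] [41. 87.] 37
bracket1 0.59 [383. 158.] n 411 med [ 0.668 -0.25   0.021] ztop 0.033 rect [ 670. -249.] [41. 81.] 7
tray_mid 0.69 [233. 211.] n 8097 med [0.517 0.178 0.12 ] ztop 0.14 rect [526. 176.] [314. 287.] 3
tray_handle 0.58 [232. 207.] n 8101 med [0.515 0.178 0.12 ] ztop 0.14 rect [527. 174.] [313. 285.] 2
tray_handle 0.35 [465. 170.] n 800 med [ 0.62  -0.463  0.072] ztop 0.109 rect [ 631. -471.] [112.  86.] 14
bin 0.7 [144. 209.] n 12014 med [0.522 0.465 0.006] ztop 0.11 rect [527. 455.] [350. 346.] 2
nozzle_top 
[... 188 characters left out ...]
 48
wrench 0.64 [357. 127.] n 384 med [ 0.774 -0.167  0.006] ztop 0.012 rect [ 777. -167.] [178.  38.] 82
glue 0.74 [424. 141.] n 295 med [ 0.705 -0.354  0.081] ztop 0.088 rect [ 709. -357.] [46. 45.] 76
battery 0.68 [454. 263.] n 705 med [ 0.361 -0.439  0.048] ztop 0.06 rect [ 361. -447.] [74. 73.] 18
battery 0.57 [233. 210.] n 8182 med [0.515 0.178 0.12 ] ztop 0.14 rect [526. 175.] [315. 286.] 1
screwdriver 0.88 [395. 288.] n 261 med [ 0.286 -0.272  0.023] ztop 0.028 rect [ 287. -267.] [98. 26.] 72
oiler 0.68 [464. 170.] n 811 med [ 0.62  -0.463  0.072] ztop 0.108 rect [ 626. -476.] [ 83. 131.] 47
cup 0.88 [246. 112.] n 738 med [0.787 0.16  0.066] ztop 0.153 rect [798. 164.] [101.  76.] 25
```

The top view shows all six parts at columns 350–460, rows 150–250. The pads are at (364,243) and (406,242), the nuts at (411,201) and (450,218), and the brackets at (368,199) and (386,158). The tray is at (233,210) with its handle at column 285, the bin is to its left, and the nozzle is at (300,148). Next I'll fit precise poses by silhouette.

```bash
cat >> h.py <<'E'
from scipy.optimize import minimize
def box(x,y,z0,z1): return [[sx*x/2,sy*y/2,z] for sx in(-1,1) for sy in(-1,1) for z in(z0,z1)]
SH={'pad':np.array(box(80,44,0,8)+box(64,44,8,22))/1e3,'bracket':np.array(box(80,40,0,30))/1e3,
    'nut':np.array([[28.9*np.cos(a),28.9*np.sin(a),z] for a in np.arange(6)*np.pi/3 for z in(0,30)])/1e3}
def sil(cam,kind,x,y,yaw,z0=0,S=4):
    f,cx,cy,Rm,t=model(cam); c,s=np.cos(yaw),np.sin(yaw); q=SH[kind]
    w=np.stack([c*q[:,0]-s*q[:,1]+x,s*q[:,0]+c*q[:,1]+y,q[:,2]+z0],1)@Rm.T+t
    uv=np.stack([f*w[:,0]/w[:,2]+cx,f*w[:,1]/w[:,2]+cy],1)
    im=np.zeros((400,640),np.uint8)
    cv2.fillConvexPoly(im,np.round(cv2.convexHull(uv.astype(np.float32))*256).astype(np.int32),255,cv2.LINE_AA,8)
    return im/255.
def fit(cam,kind,m,x,y,z0=0):
    best=None
    per=60 if kind=='nut' else 180
    M=m.astype(float)
    def cost(v):
        s=sil(cam,kind,v[0],v[1],v[2],z0); return 1-np.minimum(s,M).sum()/np.maximum(s,M).sum()
    for a in np.radians(np.arange(0,per,15)):
        r=minimize(cost,[x,y,a],method='Nelder-Mead',options=dict(initial_simplex=[[x,y,a],[x+.01,y,a],[x,y+.01,a],[x,y,a+.2]],xatol=2e-4,fatol=1e-4,maxiter=80))
        if best is None or r.fun<best.fun: best=r
    return best.x[0],best.x[1],np.degrees(best.x[2])%per,1-best.fun
def parts(cam="top",kinds=("pad","nut","bracket"),minconf=.3,z0=0):
    im,d=env.read_camera(cam); P=cloud(cam,d); P[d==0]=np.nan; res=[]
    for k in kinds:
        for c,xy,m,p,zt in find(cam,k+"1",P):
            if m.sum()<100 or m.sum()>1200 or c<minconf: continue
            x,y,z=np.median(p,0); on=.12 if z>.1 else 0
            res.append((k,)+fit(cam,k,m,x,y,on)+(on,))
            print(k,'conf %.2f'%c,'x %.3f y %.3f yaw %.0f iou %.2f z0 %.2f'%res[-1][1:],'med',np.round([x,y,z],3),m.sum(),flush=True)
    return im,P,res
E
python3 - <<'E'
from h import *
im,P,r=parts()
X=P.reshape(-1,3); ok=np.isfinite(X).all(1); X=X[ok]
b=(X[:,0]>.3)&(X[:,0]<.75)&(X[:,1]>-.1)&(X[:,1]<.33)
f=X[b&(abs(X[:,2]-.12)<.006)&(X[:,1]>-.0)]; rc=cv2.minAreaRect((f[:,:2]*1e3).astype(np.float32)); print('floor',rc,np.percentile(f,[1,99],0))
w=X[b&(X[:,2]>.135)&(X[:,2]<.15)&(X[:,0]<.65)]; rc=cv2.minAreaRect((w[:,:2]*1e3).astype(np.float32)); print('wall tops',len(w),rc)
for s in (w[w[:,0]<.42],w[w[:,0]>.6],w[(w[:,0]>.42)&(w[:,0]<.6)]):
    print(len(s),s.mean(0).round(3),cv2.fitLine(s[:,:2].astype(np.float32),2,0,.01,.01).ravel())
h=X[b&(X[:,1]<.045)&(X[:,1]>-.1)&(X[:,0]<.6)&(X[:,2]>.115)&(X[:,2]<.137)]; print('handle',len(h),h.min(0).round(3),h.max(0).round(3))
n=X[(abs(X[:,0]-.66)<.04)&(abs(X[:,1])<.05)&(X[:,2]>.198)]; print('noz',len(n),np.median(n,0),cv2.minEnclosingCircle((n[:,:2]*1e3).astype(np.float32)))
E
```

```text
pad conf 0.66 x 0.419 y -0.182 yaw 78 iou 0.88 z0 0.00 med [ 0.42 -0.18  0.02] 420
pad conf 0.55 x 0.426 y -0.306 yaw 135 iou 0.77 z0 0.00 med [ 0.426 -0.306  0.021] 377
nut conf 0.76 x 0.546 y -0.318 yaw 1 iou 0.82 z0 0.00 med [ 0.544 -0.317  0.029] 272
nut conf 0.63 x 0.492 y -0.435 yaw 4 iou 0.89 z0 0.00 med [ 0.49  -0.432  0.029] 314
bracket conf 0.75 x 0.549 y -0.198 yaw 129 iou 0.78 z0 0.00 med [ 0.549 -0.199  0.024] 346
bracket conf 0.58 x 0.669 y -0.249 yaw 97 iou 0.86 z0 0.00 med [ 0.668 -0.25   0.021] 416
floor ((512.006591796875, 143.6079864501953), (293.6311950683594, 287.1475830078125), 0.3089986741542816) [[0.38110249 0.08986389 0.11438512]
 [0.64977496 0.28407144 0.12540756]]
wall tops 680 ((512.6381225585938, 125.32291412353516), (276.22454833984375, 323.3699951171875), 0.41720905900001526)
143 [0.382 0.166 0.143] [ 0.11353345 -0.99353415  0.38187748  0.16609251]
87 [0.636 0.098 0.143] [0.05155561 0.9986701  0.6355418  0.09848658]
450 [0.515 0.058 0.139] [0.9999498  0.01002084 0.5145784  0.05791225]
handle 127 [0.444 0.031 0.13 ] [0.596 0.045 0.137]
noz 120 [ 0.66230829 -0.00761761  0.20473833] ((662.4067993164062, -4.265048980712891), 18.97809410095215)
```

```bash
cat >> h.py <<'E'
def plan(wps,st=None):
    """wps: (x,y,z,phi deg of tool y in world, mod 180, or None). prints tool-axis units"""
    st=st or env.get_state(); p=np.array(st['tcp_pos']); q=st['orientation']; Rc=R.from_quat([q[1],q[2],q[3],q[0]])
    q1,q6=st['joint_pos'][0],st['joint_pos'][5]
    ty=Rc.apply([0,1,0]); phi=np.degrees(np.arctan2(ty[1],ty[0]))
    print('at',p.round(4),'phi %.1f q6 %.2f gap %.4f grip %.1f clock %.1f'%(phi,q6,st['finger_gap'],st['grip_force'],st['clock']),'F',np.round(st['wrist_force'],1))
    for w in wps:
        t=np.array(w[:3]); n1=np.arctan2(t[1],t[0]); Rt=Rc; d=0
        if w[3] is not None:
            c=[]
            for k in(-360,-180,0,180,360):
                d=w[3]+k-phi; n6=q6+(n1-q1)-np.radians(d)
                if abs(n6)<2.9: c.append((abs(d)+(90 if abs(n6)>2.6 else 0),d,n6))
            _,d,n6=min(c); a=np.radians(phi+d)
            y=np.array([np.cos(a),np.sin(a),0]); z=np.array([0,0,-1.]); Rt=R.from_matrix(np.stack([np.cross(y,z),y,z],1))
        else: n6=q6+(n1-q1)
        rv=(Rc.inv()*Rt).as_rotvec()/np.radians(60)
        dl=Rc.inv().apply(t-p)/.12; dist=np.linalg.norm(t-p)
        if abs(rv).max()<.01: rv=rv*0
        print('->',np.round(w[:3],3),'travel',dl.round(3),'rot',rv.round(3),'n6 %.2f'%n6,'len %.3f rows %.1f / rotrows %.1f'%(dist,dist/.05,np.linalg.norm(rv)*60/8.59))
        p,phi,q1,q6,Rc=t,phi+d,n1,n6,Rt
E
python3 - <<'E'
from h import *
plan([(.19,.5425,.25,-12),(.419,-.182,.25,None),(.419,-.182,.024,None)])
E
```

```text
at [0.1895 0.5429 0.2503] phi 70.8 q6 1.43 gap 0.0861 grip 0.0 clock 1.0 F [-0.4  0.3 -0.9]
-> [0.19  0.542 0.25 ] travel [-0.005 -0.002  0.003] rot [ 0.     0.    -1.621] n6 -0.13 len 0.001 rows 0.0 / rotrows 11.3
-> [ 0.419 -0.182  0.25 ] travel [ 5.509 -3.122  0.   ] rot [0. 0. 0.] n6 -1.77 len 0.760 rows 15.2 / rotrows 0.0
-> [ 0.419 -0.182  0.024] travel [0.    0.    1.883] rot [0. 0. 0.] n6 -1.77 len 0.226 rows 4.5 / rotrows 0.0
```

```bash

python3 -m pendant '[{"travel":[0,0,0],"rot":[0,0,-0.91],"fingers":1},{"travel":[0,0,0],"rot":[0,0,-0.91],"fingers":1},{"travel":[0,0,0],"rot":[0,0,-0.91],"fingers":1},{"travel":[0,0,0],"rot":[0,0,-0.91],"fingers":1},{"travel":[0,0,0],"rot":[0,0,-0.91],"fingers":1},{"travel":[0,0,0],"rot":[0,0,-0.91],"fingers":1},{"travel":[0,0,0],"rot":[0,0,-0.91],"fingers":1}]' 60
python3 -m pendant '[{"travel":[0,0,0],"rot":[0,0,-0.91],"fingers":1},{"travel":[0,0,0],"rot":[0,0,-0.91],"fingers":1},{"travel":[0,0,0],"rot":[0,0,-0.91],"fingers":1},{"travel":[0,0,0],"rot":[0,0,-0.91],"fingers":1},{"travel":[0,0,0],"rot":[0,0,-0.91],"fingers":1},{"travel":[0,0,0],"rot":[0,0,-0.91],"fingers":1},{"travel":[0,0,0],"rot":[0,0,-0.91],"fingers":1}]'
python3 -m pendant '[{"travel":[1,-1,0],"rot":[0,0,0],"fingers":1},{"travel":[1,-1,0],"rot":[0,0,0],"fingers":1},{"travel":[1,-1,0],"rot":[0,0,0],"fingers":1},{"travel":[1,-1,0],"rot":[0,0,0],"fingers":1}]'
python3 -m pendant '[{"travel":[1,-0.9,0],"rot":[0,0,0],"fingers":1},{"travel":[1,-0.9,0],"rot":[0,0,0],"fingers":1},{"travel":[1,-0.9,0],"rot":[0,0,0],"fingers":1},{"travel":[1,-0.9,0],"rot":[0,0,0],"fingers":1}]'
```

```text
clock: 1.7
tcp_pos: [0.1895, 0.5429, 0.2503]
orientation: [0.0, -0.306, 0.952, 0.0]
wrist_force: [0.8, -0.2, 0.4]
finger_gap: 0.0854
grip_force: 0.0
clock: 2.4
tcp_pos: [0.1895, 0.5429, 0.2503]
orientation: [-0.0, 0.708, -0.706, -0.0]
wrist_force: [-0.6, 0.1, -0.6]
finger_gap: 0.0855
grip_force: 0.0
clock: 2.8
tcp_pos: [0.3116, 0.4203, 0.2504]
orientation: [0.0, -0.706, 0.708, -0.001]
wrist_force: [0.5, 0.2, 0.6]
finger_gap: 0.0851
grip_force: 0.0
clock: 3.2
tcp_pos: [0.4203, 0.2996, 0.2504]
orientation: [0.0, -0.705, 0.709, -0.001]
wrist_force: [0.9, 0.7, 1.0]
finger_gap: 0.0855
grip_force: 0.0
```

```bash

python3 -m pendant '[{"travel":[1,0,0],"rot":[0,0,0],"fingers":1},{"travel":[1,0,0],"rot":[0,0,0],"fingers":1},{"travel":[1,0,0],"rot":[0,0,0],"fingers":1}]'
python3 -m pendant '[{"travel":[1,0,0],"rot":[0,0,0],"fingers":1},{"travel":[1,0,0],"rot":[0,0,0],"fingers":1},{"travel":[1,0,0],"rot":[0,0,0],"fingers":1}]'
python3 -m pendant '[{"travel":[1,0,0],"rot":[0,0,0],"fingers":1},{"travel":[1,0,0],"rot":[0,0,0],"fingers":1},{"travel":[1,0,0],"rot":[0,0,0],"fingers":1}]'
python3 -m pendant '[{"travel":[1,0,0],"rot":[0,0,0.2],"fingers":1},{"travel":[1,0,0],"rot":[0,0,0.2],"fingers":1},{"travel":[1,0,0],"rot":[0,0,0.2],"fingers":1},{"travel":[1,0,0],"rot":[0,0,0.2],"fingers":1}]'
python3 - <<'E'
from h import *
parts("side",("pad",))
plan([(.419,-.182,.1,-12),(.419,-.182,.024,None)])
E
```

```text
clock: 3.5
tcp_pos: [0.4165, 0.1803, 0.2503]
orientation: [-0.001, -0.706, 0.708, -0.0]
wrist_force: [0.3, 0.9, 0.5]
finger_gap: 0.0855
grip_force: 0.0
clock: 3.8
tcp_pos: [0.4167, 0.0604, 0.2505]
orientation: [-0.0, -0.706, 0.708, -0.0]
wrist_force: [-0.2, 0.2, 0.5]
finger_gap: 0.0851
grip_force: 0.0
clock: 4.1
tcp_pos: [0.4171, -0.06, 0.2505]
orientation: [0.0, -0.706, 0.708, -0.001]
wrist_force: [0.7, -0.3, -0.2]
finger_gap: 0.0853
grip_force: 0.0
clock: 4.5
tcp_pos: [0.4172, -0.1795, 0.2501]
orientation: [0.0, -0.628, 0.779, -0.0]
wrist_force: [-0.6, 0.5, -0.2]
finger_gap: 0.0859
grip_force: 0.0
pad conf 0.87 x 0.419 y -0.183 yaw 75 iou 0.83 z0 0.00 med [ 0.413 -0.193  0.021] 343
pad conf 0.58 x 0.422 y -0.309 yaw 143 iou 0.90 z0 0.00 med [ 0.418 -0.311  0.02 ] 447Traceback (most recent call last):
  File "<stdin>", line 2, in <module>
  File "h.py", line 48, in parts
    res.append((k,)+fit(cam,k,m,x,y,on)+(on,))
                    ~~~^^^^^^^^^^^^^^^^
  File "h.py", line 39, in fit
    r=minimize(cost,[x,y,a],method='Nelder-Mead',options=dict(initial_simplex=[[x,y,a],[x+.01,y,a],[x,y+.01,a],[x,y,a+.2]],xatol=2e-4,fatol=1e-4,maxiter=80))
    res = _minimize_neldermead(fun, x0, args, callback, bounds=bounds,
                               **options)
    fxr = func(xr)
    fx = function(np.copy(x), *(wrapper_args + args))
  File "h.py", line 37, in cost
    s=sil(cam,kind,v[0],v[1],v[2],z0); return 1-np.minimum(s,M).sum()/np.maximum(s,M).sum()
  File "h.py", line 26, in sil
    f,cx,cy,Rm,t=model(cam); c,s=np.cos(yaw),np.sin(yaw); q=SH[kind]
                 ~~~~~^^^^^
  File "h.py", line 5, in model
    m=env.camera_model(n); f=200/np.tan(np.radians(m['fovy'])/2)
ValueError: time passes only in moves, steps and waits
```

```bash
sed -i 's/^def model/from functools import lru_cache\n@lru_cache\ndef model/' h.py
python3 -m pendant '[{"travel":[0,0,1],"rot":[0,0,0],"fingers":1},{"travel":[0,0,1],"rot":[0,0,0],"fingers":1},{"travel":[0,0,1],"rot":[0,0,0],"fingers":1}]'
python3 -m pendant '[{"travel":[0,0,0.5],"rot":[0,0,0],"fingers":1},{"travel":[0,0,0.75],"rot":[0,0,0],"fingers":1},{"travel":[0,0,0.87],"rot":[0,0,0],"fingers":1},{"travel":[0,0,0.87],"rot":[0,0,0],"fingers":1},{"travel":[0,0,0.87],"rot":[0,0,0],"fingers":-1},{"travel":[0,0,0.87],"rot":[0,0,0],"fingers":-1},{"travel":[0,0,0.87],"rot":[0,0,0],"fingers":-1},{"travel":[0,0,0.87],"rot":[0,0,0],"fingers":-1},{"travel":[0,0,0.87],"rot":[0,0,0],"fingers":-1},{"travel":[0,0,0.87],"rot":[0,0,0],"fingers":-1}]' 60
python3 -c "
from h import *
plan([(.425,-.182,.25,180),(.435,.221,.25,None),(.435,.221,.146,None)])"
```

```text
clock: 4.9
tcp_pos: [0.4147, -0.1738, 0.1266]
orientation: [-0.001, -0.63, 0.777, 0.003]
wrist_force: [-0.7, 1.3, -0.6]
finger_gap: 0.0854
grip_force: 0.0
clock: 5.9
tcp_pos: [0.4186, -0.1778, 0.0278]
orientation: [0.001, -0.629, 0.777, -0.002]
wrist_force: [0.9, 1.4, 6.7]
finger_gap: 0.0422
grip_force: 61.0
at [ 0.4186 -0.1778  0.0278] phi 168.0 q6 -1.94 gap 0.0422 grip 61.0 clock 5.9 F [0.9 1.4 6.7]
-> [ 0.425 -0.182  0.25 ] travel [ 0.024 -0.067 -1.852] rot [-0.004 -0.001 -0.2  ] n6 -1.98 len 0.222 rows 4.4 / rotrows 1.4
-> [0.435 0.221 0.25 ] travel [-3.358 -0.083  0.   ] rot [0. 0. 0.] n6 -1.10 len 0.403 rows 8.1 / rotrows 0.0
-> [0.435 0.221 0.146] travel [0.    0.    0.867] rot [0. 0. 0.] n6 -1.10 len 0.104 rows 2.1 / rotrows 0.0
```

```bash

python3 -m pendant '[{"travel":[0,0,-0.95],"rot":[0,0,0],"fingers":-1},{"travel":[0,0,-0.95],"rot":[0,0,0],"fingers":-1},{"travel":[0,0,-0.95],"rot":[0,0,-0.2],"fingers":-1},{"travel":[0,0,-0.95],"rot":[0,0,-0.2],"fingers":-1}]'
python3 -m pendant '[{"travel":[0,0,-0.9],"rot":[0,0,0],"fingers":-1},{"travel":[0,0,-0.9],"rot":[0,0,0],"fingers":-1},{"travel":[0,0,-0.9],"rot":[0,0,0],"fingers":-1}]'
python3 -m pendant '[{"travel":[-1,0,0],"rot":[0,0,0],"fingers":-1},{"travel":[-1,0,0],"rot":[0,0,0],"fingers":-1},{"travel":[-1,0,0],"rot":[0,0,0],"fingers":-1}]'
python3 -m pendant '[{"travel":[-1,-0.14,0],"rot":[0,0,0],"fingers":-1},{"travel":[-1,-0.14,0],"rot":[0,0,0],"fingers":-1},{"travel":[-1,-0.14,0],"rot":[0,0,0],"fingers":-1}]'
python3 -m pendant '[{"travel":[-1,0,0],"rot":[0,0,0],"fingers":-1},{"travel":[-1,0,0],"rot":[0,0,0],"fingers":-1},{"travel":[-1,0,0],"rot":[0,0,0],"fingers":-1}]'
python3 -m pendant '[{"travel":[-0.32,0,0],"rot":[0,0,0],"fingers":-1},{"travel":[-0.32,0,0],"rot":[0,0,0],"fingers":-1},{"travel":[-0.32,0,0],"rot":[0,0,0],"fingers":-1}]'
python3 -c "
from h import *
plan([(.435,.221,.25,180),(.435,.221,.150,None)])"
```

```text
clock: 6.3
tcp_pos: [0.4192, -0.1787, 0.1441]
orientation: [-0.001, 0.708, -0.706, 0.004]
wrist_force: [0.8, -0.2, -1.9]
finger_gap: 0.0424
grip_force: 63.0
clock: 6.6
tcp_pos: [0.4193, -0.1787, 0.2543]
orientation: [0.001, -0.707, 0.707, -0.005]
wrist_force: [1.0, -0.4, -1.4]
finger_gap: 0.0422
grip_force: 63.0
clock: 6.9
tcp_pos: [0.4159, -0.0544, 0.248]
orientation: [-0.0, 0.707, -0.707, -0.0]
wrist_force: [0.4, -0.7, -1.4]
finger_gap: 0.0428
grip_force: 62.9
clock: 7.2
tcp_pos: [0.4336, 0.0659, 0.248]
orientation: [-0.001, 0.708, -0.706, -0.0]
wrist_force: [0.4, -0.6, -2.7]
finger_gap: 0.0422
grip_force: 62.9
clock: 7.5
tcp_pos: [0.4333, 0.1861, 0.2478]
orientation: [-0.001, 0.708, -0.706, -0.0]
wrist_force: [1.3, -0.6, -2.1]
finger_gap: 0.0423
grip_force: 62.9
clock: 7.8
tcp_pos: [0.4335, 0.2217, 0.2476]
orientation: [0.0, 0.708, -0.707, -0.0]
wrist_force: [0.6, -0.9, -1.8]
finger_gap: 0.0425
grip_force: 62.9
at [0.4335 0.2217 0.2476] phi -179.9 q6 -1.26 gap 0.0425 grip 62.9 clock 7.8 F [ 0.6 -0.9 -1.8]
-> [0.435 0.221 0.25 ] travel [ 0.006 -0.012 -0.02 ] rot [ 0. -0.  0.] n6 -1.10 len 0.003 rows 0.1 / rotrows 0.0
-> [0.435 0.221 0.15 ] travel [0.    0.    0.833] rot [0. 0. 0.] n6 -1.10 len 0.100 rows 2.0 / rotrows 0.0
```

```bash

python3 -m pendant '[{"travel":[0,0,0.4],"rot":[0,0,0],"fingers":-1},{"travel":[0,0,0.7],"rot":[0,0,0],"fingers":-1},{"travel":[0,0,0.8],"rot":[0,0,0],"fingers":-1},{"travel":[0,0,0.8],"rot":[0,0,0],"fingers":-1},{"travel":[0,0,0.8],"rot":[0,0,0],"fingers":0.46},{"travel":[0,0,0.8],"rot":[0,0,0],"fingers":0.46},{"travel":[0,0,0.8],"rot":[0,0,0],"fingers":0.46},{"travel":[0,0,0.5],"rot":[0,0,0],"fingers":0.46},{"travel":[0,0,0.1],"rot":[0,0,0],"fingers":0.46},{"travel":[0,0,0],"rot":[0,0,0],"fingers":1}]'
python3 -m pendant '[{"travel":[1,0,0],"rot":[0,0,0],"fingers":1},{"travel":[1,0,0],"rot":[0,0,0],"fingers":1},{"travel":[1,0,0],"rot":[0,0,0],"fingers":1}]'
python3 -m pendant '[{"travel":[1,0,0],"rot":[0,0,0],"fingers":1},{"travel":[1,0,0],"rot":[0,0,0],"fingers":1},{"travel":[1,0,0],"rot":[0,0,0],"fingers":1}]'
python3 -m pendant '[{"travel":[1,0.08,0],"rot":[0,0,0],"fingers":1},{"travel":[1,0.08,0],"rot":[0,0,0],"fingers":1},{"travel":[1,0.08,0],"rot":[0,0,0],"fingers":1}]'
python3 -m pendant '[{"travel":[1,0,0],"rot":[0,0,1],"fingers":1},{"travel":[1,0,0],"rot":[0,0,1],"fingers":1},{"travel":[1,0,0],"rot":[0,0,1],"fingers":1},{"travel":[1,0,0],"rot":[0,0,1],"fingers":1},{"travel":[1,0,0],"rot":[0,0,1],"fingers":1},{"travel":[1,0,0],"rot":[0,0,1],"fingers":1},{"travel":[1,0,0],"rot":[0,0,1],"fingers":1},{"travel":[1,0,0],"rot":[0,0,1],"fingers":1}]'
python3 - <<'E'
from h import *
parts("top",("pad",))
parts("side",("pad",))
plan([(.424,-.307,.25,49),(.424,-.307,.027,None)])
E
```

```text
clock: 8.8
tcp_pos: [0.4365, 0.222, 0.2538]
orientation: [0.004, -0.707, 0.707, -0.002]
wrist_force: [1.3, 0.9, -0.2]
finger_gap: 0.075
grip_force: 0.0
clock: 9.1
tcp_pos: [0.434, 0.0987, 0.2487]
orientation: [0.0, -0.706, 0.708, -0.001]
wrist_force: [0.8, -0.4, -0.0]
finger_gap: 0.0856
grip_force: 0.0
clock: 9.4
tcp_pos: [0.4341, -0.0221, 0.2486]
orientation: [0.0, -0.706, 0.708, -0.001]
wrist_force: [-0.3, 0.5, 0.8]
finger_gap: 0.0859
grip_force: 0.0
clock: 9.7
tcp_pos: [0.4243, -0.1425, 0.2485]
orientation: [-0.0, -0.706, 0.709, -0.001]
wrist_force: [-0.5, 0.5, 0.3]
finger_gap: 0.0857
grip_force: 0.0
clock: 10.5
tcp_pos: [0.4243, -0.259, 0.2483]
orientation: [0.0, -0.258, 0.966, -0.0]
wrist_force: [0.7, 0.1, 0.4]
finger_gap: 0.0853
grip_force: 0.0
pad conf 0.76 x 0.434 y 0.215 yaw 87 iou 0.87 z0 0.12 med [0.433 0.211 0.141] 483
pad conf 0.98 x 0.425 y -0.309 yaw 137 iou 0.86 z0 0.00 med [ 0.42  -0.312  0.02 ] 423
pad conf 0.86 x 0.434 y 0.212 yaw 88 iou 0.90 z0 0.12 med [0.429 0.203 0.14 ] 308
at [ 0.4242 -0.2589  0.2481] phi 120.1 q6 -1.24 gap 0.0853 grip 0.0 clock 10.7 F [ 0.4 -0.2  0.1]
-> [ 0.424 -0.307  0.25 ] travel [ 0.203 -0.346 -0.016] rot [-0.     0.     1.185] n6 0.09 len 0.048 rows 1.0 / rotrows 8.3
-> [ 0.424 -0.307  0.027] travel [0.    0.    1.858] rot [0. 0. 0.] n6 0.09 len 0.223 rows 4.5 / rotrows 0.0
```

```bash

python3 -m pendant '[{"travel":[0.2,-0.36,0],"rot":[0,0,0.9],"fingers":1},{"travel":[0.2,-0.36,0.5],"rot":[0,0,0.9],"fingers":1},{"travel":[0.2,-0.36,1],"rot":[0,0,0.9],"fingers":1},{"travel":[0.2,-0.36,1],"rot":[0,0,0.9],"fingers":1},{"travel":[0.2,-0.36,1],"rot":[0,0,0.9],"fingers":1},{"travel":[0.2,-0.36,1],"rot":[0,0,0.9],"fingers":1},{"travel":[0.2,-0.36,1],"rot":[0,0,0.9],"fingers":1}]'
python3 -m pendant '[{"travel":[0,0,0.2],"rot":[0,0,0.3],"fingers":1},{"travel":[0,0,0.5],"rot":[0,0,0.3],"fingers":1},{"travel":[0,0,0.75],"rot":[0,0,0.3],"fingers":1},{"travel":[0,0,0.84],"rot":[0,0,0.3],"fingers":1},{"travel":[0,0,0.84],"rot":[0,0,0.3],"fingers":-1},{"travel":[0,0,0.84],"rot":[0,0,0.3],"fingers":-1},{"travel":[0,0,0.84],"rot":[0,0,0.3],"fingers":-1},{"travel":[0,0,0.84],"rot":[0,0,0.3],"fingers":-1},{"travel":[0,0,0.84],"rot":[0,0,0.3],"fingers":-1}]'
python3 -c "
from h import *
plan([(.425,-.31,.25,0),(.425,.221,.25,None),(.517,.221,.25,None)])"
```

```text
clock: 11.4
tcp_pos: [0.4249, -0.3081, 0.1275]
orientation: [-0.0, 0.209, 0.978, 0.0]
wrist_force: [0.1, -0.3, 0.1]
finger_gap: 0.0853
grip_force: 0.0
clock: 12.3
tcp_pos: [0.4262, -0.3095, 0.0291]
orientation: [0.002, 0.359, 0.934, -0.001]
wrist_force: [0.7, 0.3, 6.9]
finger_gap: 0.042
grip_force: 62.0
at [ 0.4262 -0.3095  0.0291] phi 48.0 q6 -0.05 gap 0.0420 grip 62.0 clock 12.3 F [0.7 0.3 6.9]
-> [ 0.425 -0.31   0.25 ] travel [-0.003 -0.01  -1.841] rot [0.001 0.004 0.8  ] n6 0.94 len 0.221 rows 4.4 / rotrows 5.6
-> [0.425 0.221 0.25 ] travel [4.425 0.    0.   ] rot [0. 0. 0.] n6 2.05 len 0.531 rows 10.6 / rotrows 0.0
-> [0.517 0.221 0.25 ] travel [0.    0.767 0.   ] rot [0. 0. 0.] n6 1.97 len 0.092 rows 1.8 / rotrows 0.0
```

```bash

python3 -m pendant '[{"travel":[0,0,-0.4],"rot":[0,0,0],"fingers":-1},{"travel":[0,0,-0.8],"rot":[0,0,0.8],"fingers":-1},{"travel":[0,0,-0.95],"rot":[0,0,0.8],"fingers":-1},{"travel":[0,0,-0.95],"rot":[0,0,0.8],"fingers":-1},{"travel":[0,0,-0.95],"rot":[0,0,0.8],"fingers":-1},{"travel":[0,0,-0.95],"rot":[0,0,0.8],"fingers":-1},{"travel":[0,0,-0.95],"rot":[0,0,0.8],"fingers":-1},{"travel":[0,0,-0.95],"rot":[0,0,0.8],"fingers":-1}]'
python3 -m pendant '[{"travel":[0.6,0.25,-0.9],"rot":[0,0,0],"fingers":-1},{"travel":[0.6,0.25,-0.9],"rot":[0,0,0],"fingers":-1},{"travel":[0.6,0.25,-0.9],"rot":[0,0,0],"fingers":-1},{"travel":[0.6,0.25,-0.9],"rot":[0,0,0],"fingers":-1}]'
python3 -m pendant '[{"travel":[1,0.5,0],"rot":[0,0,0],"fingers":-1},{"travel":[1,0.5,0],"rot":[0,0,0],"fingers":-1},{"travel":[1,0.5,0],"rot":[0,0,0],"fingers":-1}]'
python3 -m pendant '[{"travel":[1,0,0],"rot":[0,0,0],"fingers":-1},{"travel":[1,0,0],"rot":[0,0,0],"fingers":-1},{"travel":[1,0,0],"rot":[0,0,0],"fingers":-1}]'
python3 -m pendant '[{"travel":[1,0,0],"rot":[0,0,0],"fingers":-1},{"travel":[1,0,0],"rot":[0,0,0],"fingers":-1},{"travel":[1,0,0],"rot":[0,0,0],"fingers":-1}]'
python3 -m pendant '[{"travel":[0.82,0,0],"rot":[0,0,0],"fingers":-1},{"travel":[0.82,0,0],"rot":[0,0,0],"fingers":-1},{"travel":[0.82,0,0],"rot":[0,0,0],"fingers":-1}]'
python3 -c "
from h import *
plan([(.517,.221,.25,0),(.517,.221,.152,None)])"
```

```text
clock: 13.1
tcp_pos: [0.425, -0.3082, 0.1416]
orientation: [0.0, 0.707, 0.707, 0.0]
wrist_force: [0.0, 0.9, -1.6]
finger_gap: 0.0424
grip_force: 62.0
clock: 13.5
tcp_pos: [0.4574, -0.2356, 0.2539]
orientation: [0.004, 0.705, 0.709, 0.001]
wrist_force: [1.0, -0.7, -2.5]
finger_gap: 0.0423
grip_force: 62.1
clock: 13.8
tcp_pos: [0.5152, -0.1147, 0.2481]
orientation: [-0.001, 0.707, 0.708, -0.0]
wrist_force: [1.2, -0.3, -1.7]
finger_gap: 0.0424
grip_force: 62.0
clock: 14.1
tcp_pos: [0.5141, 0.0068, 0.2479]
orientation: [-0.001, 0.706, 0.709, -0.0]
wrist_force: [1.0, -0.9, -1.2]
finger_gap: 0.0423
grip_force: 62.0
clock: 14.4
tcp_pos: [0.5144, 0.1266, 0.248]
orientation: [-0.001, 0.706, 0.709, -0.0]
wrist_force: [0.6, -0.7, -2.0]
finger_gap: 0.042
grip_force: 62.0
clock: 14.7
tcp_pos: [0.5145, 0.2265, 0.2477]
orientation: [-0.001, 0.704, 0.71, 0.0]
wrist_force: [0.6, -0.3, -1.6]
finger_gap: 0.0425
grip_force: 62.0
at [0.5145 0.2265 0.2477] phi 0.4 q6 1.83 gap 0.0425 grip 62.0 clock 14.7 F [ 0.6 -0.3 -1.6]
-> [0.517 0.221 0.25 ] travel [-0.046  0.02  -0.02 ] rot [-0. -0.  0.] n6 1.97 len 0.006 rows 0.1 / rotrows 0.0
-> [0.517 0.221 0.152] travel [0.    0.    0.817] rot [0. 0. 0.] n6 1.97 len 0.098 rows 2.0 / rotrows 0.0
```

```bash

python3 -m pendant '[{"travel":[0,0,0.4],"rot":[0,0,0],"fingers":-1},{"travel":[-0.03,0.02,0.7],"rot":[0,0,0],"fingers":-1},{"travel":[-0.03,0.02,0.8],"rot":[0,0,0],"fingers":-1},{"travel":[-0.03,0.02,0.8],"rot":[0,0,0],"fingers":-1},{"travel":[-0.03,0.02,0.8],"rot":[0,0,0],"fingers":0.46},{"travel":[-0.03,0.02,0.8],"rot":[0,0,0],"fingers":0.46},{"travel":[-0.03,0.02,0.8],"rot":[0,0,0],"fingers":0.46},{"travel":[-0.03,0.02,0.5],"rot":[0,0,0],"fingers":0.46},{"travel":[0,0,0.1],"rot":[0,0,0],"fingers":0.46},{"travel":[0,0,0],"rot":[0,0,0],"fingers":1}]'
python3 -m pendant '[{"travel":[-1,0,0],"rot":[0,0,0],"fingers":1},{"travel":[-1,0,0],"rot":[0,0,0],"fingers":1},{"travel":[-1,0,0],"rot":[0,0,0],"fingers":1}]'
python3 -m pendant '[{"travel":[-1,0,0],"rot":[0,0,0],"fingers":1},{"travel":[-1,0,0],"rot":[0,0,0],"fingers":1},{"travel":[-1,0,0],"rot":[0,0,0],"fingers":1}]'
python3 -m pendant '[{"travel":[-1,0.29,0],"rot":[0,0,0],"fingers":1},{"travel":[-1,0.29,0],"rot":[0,0,0],"fingers":1},{"travel":[-1,0.29,0],"rot":[0,0,0],"fingers":1}]'
python3 -m pendant '[{"travel":[-0.54,0,0],"rot":[0,0,-0.65],"fingers":1},{"travel":[-0.54,0,0],"rot":[0,0,-0.65],"fingers":1},{"travel":[-0.54,0,0],"rot":[0,0,-0.65],"fingers":1},{"travel":[-0.54,0,0],"rot":[0,0,-0.65],"fingers":1},{"travel":[-0.54,0,0],"rot":[0,0,-0.65],"fingers":1}]'
python3 - <<'E'
from h import *
parts("side",("pad","bracket"))
plan([(.549,-.198,.25,39),(.549,-.198,.026,None)])
E
```

```text
clock: 15.7
tcp_pos: [0.5174, 0.2229, 0.2551]
orientation: [0.002, 0.707, 0.707, 0.004]
wrist_force: [0.6, -0.5, -0.0]
finger_gap: 0.0753
grip_force: 0.0
clock: 16.0
tcp_pos: [0.5154, 0.0993, 0.2499]
orientation: [0.001, 0.708, 0.706, 0.0]
wrist_force: [-0.3, -0.3, 0.3]
finger_gap: 0.0856
grip_force: 0.0
clock: 16.3
tcp_pos: [0.5153, -0.0215, 0.2496]
orientation: [0.001, 0.708, 0.706, 0.0]
wrist_force: [-0.4, 0.2, -0.0]
finger_gap: 0.0856
grip_force: 0.0
clock: 16.6
tcp_pos: [0.5509, -0.1418, 0.2494]
orientation: [0.001, 0.708, 0.706, 0.0]
wrist_force: [-0.5, 0.7, -0.6]
finger_gap: 0.0855
grip_force: 0.0
clock: 17.1
tcp_pos: [0.5499, -0.2034, 0.2493]
orientation: [0.0, 0.429, 0.903, 0.0]
wrist_force: [-1.1, 0.8, 0.2]
finger_gap: 0.0852
grip_force: 0.0
pad conf 0.68 x 0.515 y 0.218 yaw 85 iou 0.84 z0 0.12 med [0.511 0.209 0.14 ] 265
bracket conf 0.83 x 0.670 y -0.249 yaw 94 iou 0.89 z0 0.00 med [ 0.665 -0.25   0.017] 385
bracket conf 0.55 x 0.548 y -0.198 yaw 126 iou 0.78 z0 0.00 med [ 0.544 -0.201  0.018] 336
at [ 0.5499 -0.2029  0.2493] phi 38.8 q6 0.40 gap 0.0852 grip 0.0 clock 17.2 F [ 0.  -0.2 -0.2]
-> [ 0.549 -0.198  0.25 ] travel [ 0.037  0.02  -0.005] rot [ 0.  0. -0.] n6 0.54 len 0.005 rows 0.1 / rotrows 0.0
-> [ 0.549 -0.198  0.026] travel [0.    0.    1.867] rot [0. 0. 0.] n6 0.54 len 0.224 rows 4.5 / rotrows 0.0
```

```bash

python3 -m pendant '[{"travel":[0.04,0.02,1],"rot":[0,0,0],"fingers":1},{"travel":[0.04,0.02,1],"rot":[0,0,0],"fingers":1},{"travel":[0.04,0.02,1],"rot":[0,0,0],"fingers":1}]'
python3 -m pendant '[{"travel":[0,0,0.3],"rot":[0,0,0],"fingers":1},{"travel":[0,0,0.6],"rot":[0,0,0],"fingers":1},{"travel":[0,0,0.8],"rot":[0,0,0],"fingers":1},{"travel":[0,0,0.86],"rot":[0,0,0],"fingers":1},{"travel":[0,0,0.86],"rot":[0,0,0],"fingers":-1},{"travel":[0,0,0.86],"rot":[0,0,0],"fingers":-1},{"travel":[0,0,0.86],"rot":[0,0,0],"fingers":-1},{"travel":[0,0,0.86],"rot":[0,0,0],"fingers":-1},{"travel":[0,0,0.86],"rot":[0,0,0],"fingers":-1}]'
python3 -m pendant '[{"travel":[0,0,-0.4],"rot":[0,0,0],"fingers":-1},{"travel":[0,0,-0.8],"rot":[0,0,0.65],"fingers":-1},{"travel":[0,0,-0.95],"rot":[0,0,0.65],"fingers":-1},{"travel":[0,0,-0.95],"rot":[0,0,0.65],"fingers":-1},{"travel":[0,0,-0.95],"rot":[0,0,0.65],"fingers":-1},{"travel":[0,0,-0.95],"rot":[0,0,0.65],"fingers":-1},{"travel":[0,0,-0.95],"rot":[0,0,0.65],"fingers":-1}]'
python3 -c "
from h import *
plan([(.55,-.198,.25,0),(.599,.221,.25,None)])"
```

```text
clock: 17.55
tcp_pos: [0.5461, -0.1959, 0.1247]
orientation: [-0.003, 0.432, 0.902, 0.0]
wrist_force: [-0.5, 0.1, 0.1]
finger_gap: 0.0856
grip_force: 0.0
clock: 18.45
tcp_pos: [0.5502, -0.1983, 0.0283]
orientation: [0.002, 0.431, 0.902, -0.0]
wrist_force: [-0.3, 0.0, 4.8]
finger_gap: 0.0376
grip_force: 60.0
clock: 19.15
tcp_pos: [0.5487, -0.1975, 0.1406]
orientation: [0.0, 0.707, 0.707, 0.0]
wrist_force: [0.2, -0.2, -2.9]
finger_gap: 0.0378
grip_force: 61.6
at [ 0.5487 -0.1975  0.1406] phi -0.1 q6 1.09 gap 0.0378 grip 61.6 clock 19.1 F [ 0.2 -0.2 -2.9]
-> [ 0.55  -0.198  0.25 ] travel [-0.004  0.011 -0.911] rot [ 0.  0. -0.] n6 1.23 len 0.109 rows 2.2 / rotrows 0.0
-> [0.599 0.221 0.25 ] travel [3.492 0.408 0.   ] rot [0. 0. 0.] n6 1.92 len 0.422 rows 8.4 / rotrows 0.0
```

```bash

python3 -m pendant '[{"travel":[0.5,0,-0.92],"rot":[0,0,0],"fingers":-1},{"travel":[0.5,0,-0.92],"rot":[0,0,0],"fingers":-1},{"travel":[0.5,0,-0.92],"rot":[0,0,0],"fingers":-1},{"travel":[0.5,0,-0.92],"rot":[0,0,0],"fingers":-1}]'
python3 -m pendant '[{"travel":[1,0,0],"rot":[0,0,0],"fingers":-1},{"travel":[1,0,0],"rot":[0,0,0],"fingers":-1},{"travel":[1,0,0],"rot":[0,0,0],"fingers":-1}]'
python3 -m pendant '[{"travel":[1,0.41,0],"rot":[0,0,0],"fingers":-1},{"travel":[1,0.41,0],"rot":[0,0,0],"fingers":-1},{"travel":[1,0.41,0],"rot":[0,0,0],"fingers":-1}]'
python3 -m pendant '[{"travel":[1,0,0],"rot":[0,0,0],"fingers":-1},{"travel":[1,0,0],"rot":[0,0,0],"fingers":-1},{"travel":[1,0,0],"rot":[0,0,0],"fingers":-1},{"travel":[1,0,0],"rot":[0,0,0],"fingers":-1}]'
python3 -c "
from h import *
plan([(.599,.221,.25,0),(.599,.221,.151,None)])"
```

```text
clock: 19.55
tcp_pos: [0.5506, -0.1367, 0.2551]
orientation: [0.004, 0.706, 0.708, 0.002]
wrist_force: [0.6, -1.2, -1.3]
finger_gap: 0.0378
grip_force: 61.7
clock: 19.85
tcp_pos: [0.5476, -0.0147, 0.2489]
orientation: [-0.001, 0.706, 0.708, -0.0]
wrist_force: [-0.2, -0.9, -3.0]
finger_gap: 0.0374
grip_force: 61.7
clock: 20.15
tcp_pos: [0.5985, 0.1049, 0.2486]
orientation: [-0.001, 0.706, 0.708, -0.0]
wrist_force: [0.5, 0.1, -2.8]
finger_gap: 0.0376
grip_force: 61.7
clock: 20.55
tcp_pos: [0.5974, 0.2251, 0.2481]
orientation: [-0.001, 0.705, 0.709, -0.001]
wrist_force: [-0.3, -0.1, -2.0]
finger_gap: 0.0375
grip_force: 61.7
at [0.5974 0.2251 0.2481] phi 0.3 q6 1.80 gap 0.0375 grip 61.7 clock 20.6 F [-0.3 -0.1 -2. ]
-> [0.599 0.221 0.25 ] travel [-0.035  0.013 -0.016] rot [-0.  0.  0.] n6 1.92 len 0.005 rows 0.1 / rotrows 0.0
-> [0.599 0.221 0.151] travel [0.    0.    0.825] rot [0. 0. 0.] n6 1.92 len 0.099 rows 2.0 / rotrows 0.0
```

```bash

python3 -m pendant '[{"travel":[0,0,0.4],"rot":[0,0,0],"fingers":-1},{"travel":[0,0,0.7],"rot":[0,0,0],"fingers":-1},{"travel":[0,0,0.8],"rot":[0,0,0],"fingers":-1},{"travel":[0,0,0.8],"rot":[0,0,0],"fingers":-1},{"travel":[0,0,0.8],"rot":[0,0,0],"fingers":0.4},{"travel":[0,0,0.8],"rot":[0,0,0],"fingers":0.4},{"travel":[0,0,0.8],"rot":[0,0,0],"fingers":0.4},{"travel":[0,0,0.5],"rot":[0,0,0],"fingers":0.4},{"travel":[0,0,0.1],"rot":[0,0,0],"fingers":0.4},{"travel":[0,0,0],"rot":[0,0,0],"fingers":1}]'
python3 -m pendant '[{"travel":[-1,0,0],"rot":[0,0,0],"fingers":1},{"travel":[-1,0,0],"rot":[0,0,0],"fingers":1},{"travel":[-1,0,0],"rot":[0,0,0],"fingers":1}]'
python3 -m pendant '[{"travel":[-1,0,0],"rot":[0,0,0],"fingers":1},{"travel":[-1,0,0],"rot":[0,0,0],"fingers":1},{"travel":[-1,0,0],"rot":[0,0,0],"fingers":1}]'
python3 -m pendant '[{"travel":[-1,0,0],"rot":[0,0,0],"fingers":1},{"travel":[-1,0,0],"rot":[0,0,0],"fingers":1},{"travel":[-1,0,0],"rot":[0,0,0],"fingers":1}]'
python3 -m pendant '[{"travel":[-0.95,0.6,0],"rot":[0,0,-0.1],"fingers":1},{"travel":[-0.95,0.6,0],"rot":[0,0,-0.1],"fingers":1},{"travel":[-0.95,0.6,0],"rot":[0,0,-0.1],"fingers":1},{"travel":[-0.95,0.6,0],"rot":[0,0,-0.1],"fingers":1}]'
python3 - <<'E'
from h import *
parts("side",("bracket",))
parts("top",("bracket","pad"))
plan([(.67,-.249,.25,5),(.67,-.249,.026,None)])
E
```

```text
clock: 21.55
tcp_pos: [0.6005, 0.2231, 0.2576]
orientation: [0.003, 0.707, 0.707, 0.005]
wrist_force: [0.7, 1.0, 1.1]
finger_gap: 0.0722
grip_force: 0.0
clock: 21.85
tcp_pos: [0.5985, 0.0993, 0.2517]
orientation: [0.001, 0.708, 0.706, 0.001]
wrist_force: [0.7, 0.8, -0.1]
finger_gap: 0.0848
grip_force: 0.0
clock: 22.15
tcp_pos: [0.5983, -0.0215, 0.2514]
orientation: [0.001, 0.709, 0.706, 0.0]
wrist_force: [0.1, 0.8, 0.6]
finger_gap: 0.0855
grip_force: 0.0
clock: 22.45
tcp_pos: [0.5981, -0.1418, 0.2513]
orientation: [0.001, 0.709, 0.706, 0.0]
wrist_force: [0.1, 0.3, -0.9]
finger_gap: 0.085
grip_force: 0.0
clock: 22.85
tcp_pos: [0.6713, -0.2563, 0.2486]
orientation: [0.001, 0.671, 0.742, -0.0]
wrist_force: [-0.4, -0.5, -0.3]
finger_gap: 0.085
grip_force: 0.0
bracket conf 0.81 x 0.668 y -0.249 yaw 94 iou 0.79 z0 0.00 med [ 0.661 -0.251  0.019] 337
bracket conf 0.76 x 0.595 y 0.222 yaw 84 iou 0.82 z0 0.12 med [0.59  0.223 0.139] 280
bracket conf 0.59 x 0.598 y 0.225 yaw 85 iou 0.84 z0 0.12 med [0.598 0.226 0.142] 472
pad conf 0.97 x 0.516 y 0.220 yaw 88 iou 0.89 z0 0.12 med [0.516 0.217 0.14 ] 498
pad conf 0.82 x 0.434 y 0.215 yaw 87 iou 0.86 z0 0.12 med [0.433 0.211 0.141] 480
at [ 0.6696 -0.2503  0.2513] phi 6.0 q6 1.00 gap 0.0851 grip 0.0 clock 23.1 F [-0.6  1.1  0.5]
-> [ 0.67  -0.249  0.25 ] travel [0.011 0.005 0.011] rot [0.001 0.    0.017] n6 1.13 len 0.002 rows 0.0 / rotrows 0.1
-> [ 0.67  -0.249  0.026] travel [0.    0.    1.867] rot [0. 0. 0.] n6 1.13 len 0.224 rows 4.5 / rotrows 0.0
```

```bash

python3 -m pendant '[{"travel":[0,0,1],"rot":[0,0,0],"fingers":1},{"travel":[0,0,1],"rot":[0,0,0],"fingers":1},{"travel":[0,0,1],"rot":[0,0,0],"fingers":1}]'
python3 -m pendant '[{"travel":[0,0,0.3],"rot":[0,0,0],"fingers":1},{"travel":[0,0,0.6],"rot":[0,0,0],"fingers":1},{"travel":[0,0,0.8],"rot":[0,0,0],"fingers":1},{"travel":[0,0,0.87],"rot":[0,0,0],"fingers":1},{"travel":[0,0,0.87],"rot":[0,0,0],"fingers":-1},{"travel":[0,0,0.87],"rot":[0,0,0],"fingers":-1},{"travel":[0,0,0.87],"rot":[0,0,0],"fingers":-1},{"travel":[0,0,0.87],"rot":[0,0,0],"fingers":-1},{"travel":[0,0,0.87],"rot":[0,0,0],"fingers":-1}]'
python3 -m pendant '[{"travel":[0,0,-0.4],"rot":[0,0,0],"fingers":-1},{"travel":[0,0,-0.8],"rot":[0,0,0.1],"fingers":-1},{"travel":[0,0,-0.95],"rot":[0,0,0.1],"fingers":-1},{"travel":[0,0,-0.95],"rot":[0,0,0.1],"fingers":-1}]'
python3 -m pendant '[{"travel":[0.17,-0.59,-0.92],"rot":[0,0,0],"fingers":-1},{"travel":[0.17,-0.59,-0.92],"rot":[0,0,0],"fingers":-1},{"travel":[0.17,-0.59,-0.92],"rot":[0,0,0],"fingers":-1},{"travel":[0.17,-0.59,-0.92],"rot":[0,0,0],"fingers":-1}]'
python3 -c "
from h import *
plan([(.599,.13,.25,0)])"
```

```text
clock: 23.4
tcp_pos: [0.667, -0.2486, 0.126]
orientation: [-0.003, 0.669, 0.744, -0.001]
wrist_force: [-0.9, 1.7, -0.2]
finger_gap: 0.0852
grip_force: 0.0
clock: 24.3
tcp_pos: [0.6714, -0.2522, 0.0287]
orientation: [0.002, 0.669, 0.743, 0.001]
wrist_force: [-0.9, 0.8, 6.7]
finger_gap: 0.0376
grip_force: 60.9
clock: 24.7
tcp_pos: [0.6722, -0.2528, 0.1452]
orientation: [0.004, 0.707, 0.707, 0.001]
wrist_force: [-0.2, -0.5, -2.2]
finger_gap: 0.0374
grip_force: 61.4
clock: 25.1
tcp_pos: [0.5985, -0.2312, 0.254]
orientation: [0.002, 0.707, 0.707, 0.001]
wrist_force: [1.6, -1.0, -2.2]
finger_gap: 0.0377
grip_force: 61.5
at [ 0.5985 -0.2312  0.254 ] phi -0.0 q6 1.08 gap 0.0377 grip 61.5 clock 25.1 F [ 1.6 -1.  -2.2]
-> [0.599 0.13  0.25 ] travel [3.01e+00 2.00e-03 2.70e-02] rot [ 0.  0. -0.] n6 1.78 len 0.361 rows 7.2 / rotrows 0.0
```

```bash

python3 -m pendant '[{"travel":[1,0,0],"rot":[0,0,0],"fingers":-1},{"travel":[1,0,0],"rot":[0,0,0],"fingers":-1},{"travel":[1,0,0],"rot":[0,0,0],"fingers":-1}]'
python3 -m pendant '[{"travel":[1,0,0],"rot":[0,0,0],"fingers":-1},{"travel":[1,0,0],"rot":[0,0,0],"fingers":-1},{"travel":[1,0,0],"rot":[0,0,0],"fingers":-1}]'
python3 -m pendant '[{"travel":[0.98,0,0],"rot":[0,0,0],"fingers":-1},{"travel":[0.98,0,0],"rot":[0,0,0],"fingers":-1},{"travel":[0.98,0,0],"rot":[0,0,0],"fingers":-1},{"travel":[0.98,0,0],"rot":[0,0,0],"fingers":-1}]'
python3 -c "
from h import *
plan([(.599,.128,.151,None),(.599,.128,.25,0),(.546,-.318,.25,31),(.546,-.318,.25,91),(.546,-.318,.25,151)])"
```

```text
clock: 25.4
tcp_pos: [0.598, -0.1073, 0.2473]
orientation: [-0.003, 0.706, 0.708, -0.0]
wrist_force: [0.7, -1.1, -2.2]
finger_gap: 0.0374
grip_force: 61.4
clock: 25.7
tcp_pos: [0.5981, 0.013, 0.2472]
orientation: [-0.002, 0.706, 0.708, -0.001]
wrist_force: [0.4, -0.0, -1.1]
finger_gap: 0.038
grip_force: 61.4
clock: 26.1
tcp_pos: [0.5985, 0.1293, 0.2474]
orientation: [-0.001, 0.706, 0.708, -0.001]
wrist_force: [0.0, -0.3, -2.3]
finger_gap: 0.0376
grip_force: 61.4
at [0.5985 0.1293 0.2474] phi 0.2 q6 1.65 gap 0.0376 grip 61.4 clock 26.1 F [ 0.  -0.3 -2.3]
-> [0.599 0.128 0.151] travel [-0.011  0.007  0.803] rot [0. 0. 0.] n6 1.78 len 0.096 rows 1.9 / rotrows 0.0
-> [0.599 0.128 0.25 ] travel [ 0.    -0.003 -0.825] rot [-0. -0.  0.] n6 1.78 len 0.099 rows 2.0 / rotrows 0.0
-> [ 0.546 -0.318  0.25 ] travel [-3.717 -0.442  0.   ] rot [ 0.     0.    -0.517] n6 0.50 len 0.449 rows 9.0 / rotrows 3.6
-> [ 0.546 -0.318  0.25 ] travel [0. 0. 0.] rot [ 0.  0. -1.] n6 -0.54 len 0.000 rows 0.0 / rotrows 7.0
-> [ 0.546 -0.318  0.25 ] travel [0. 0. 0.] rot [ 0.  0. -1.] n6 -1.59 len 0.000 rows 0.0 / rotrows 7.0
```

```bash

python3 -m pendant '[{"travel":[0,0,0.4],"rot":[0,0,0],"fingers":-1},{"travel":[0,0,0.7],"rot":[0,0,0],"fingers":-1},{"travel":[0,0,0.8],"rot":[0,0,0],"fingers":-1},{"travel":[0,0,0.8],"rot":[0,0,0],"fingers":-1},{"travel":[0,0,0.8],"rot":[0,0,0],"fingers":0.4},{"travel":[0,0,0.8],"rot":[0,0,0],"fingers":0.4},{"travel":[0,0,0.8],"rot":[0,0,0],"fingers":0.4},{"travel":[0,0,0.5],"rot":[0,0,0],"fingers":0.4},{"travel":[0,0,0.1],"rot":[0,0,0],"fingers":0.4},{"travel":[0,0,0],"rot":[0,0,0],"fingers":1}]'
python3 -m pendant '[{"travel":[-1,0,0],"rot":[0,0,0],"fingers":1},{"travel":[-1,0,0],"rot":[0,0,0],"fingers":1},{"travel":[-1,0,0],"rot":[0,0,0],"fingers":1}]'
python3 -m pendant '[{"travel":[-1,0,0],"rot":[0,0,0],"fingers":1},{"travel":[-1,0,0],"rot":[0,0,0],"fingers":1},{"travel":[-1,0,0],"rot":[0,0,0],"fingers":1}]'
python3 -m pendant '[{"travel":[-1,0,0],"rot":[0,0,0],"fingers":1},{"travel":[-1,0,0],"rot":[0,0,0],"fingers":1},{"travel":[-1,0,0],"rot":[0,0,0],"fingers":1}]'
python3 -m pendant '[{"travel":[-0.72,-0.44,0],"rot":[0,0,-0.5],"fingers":1},{"travel":[-0.72,-0.44,0],"rot":[0,0,-0.5],"fingers":1},{"travel":[-0.72,-0.44,0],"rot":[0,0,-0.5],"fingers":1},{"travel":[-0.72,-0.44,0],"rot":[0,0,-0.5],"fingers":1},{"travel":[-0.72,-0.44,0],"rot":[0,0,-0.5],"fingers":1}]'
python3 - <<'E'
from h import *
parts("side",("nut",))
parts("top",("bracket","nut"))
plan([(.546,-.318,.25,31),(.546,-.318,.030,None)])
E
```

```text
clock: 27.1
tcp_pos: [0.6014, 0.126, 0.2548]
orientation: [0.002, 0.708, 0.707, 0.002]
wrist_force: [1.7, -0.2, 0.8]
finger_gap: 0.0729
grip_force: 0.0
clock: 27.4
tcp_pos: [0.5992, 0.0027, 0.2495]
orientation: [0.0, 0.708, 0.706, -0.001]
wrist_force: [0.6, 0.9, 0.8]
finger_gap: 0.0856
grip_force: 0.0
clock: 27.7
tcp_pos: [0.5988, -0.1181, 0.249]
orientation: [-0.0, 0.709, 0.705, -0.001]
wrist_force: [-0.2, 0.5, -0.3]
finger_gap: 0.0851
grip_force: 0.0
clock: 28.0
tcp_pos: [0.5984, -0.2383, 0.2488]
orientation: [-0.0, 0.709, 0.705, -0.001]
wrist_force: [0.1, 0.2, 0.4]
finger_gap: 0.0855
grip_force: 0.0
clock: 28.5
tcp_pos: [0.5455, -0.3205, 0.2493]
orientation: [-0.001, 0.501, 0.866, 0.0]
wrist_force: [0.1, 0.8, 0.3]
finger_gap: 0.0853
grip_force: 0.0
nut conf 0.77 x 0.491 y -0.436 yaw 11 iou 0.88 z0 0.00 med [ 0.484 -0.439  0.029] 329
nut conf 0.61 x 0.544 y -0.321 yaw 27 iou 0.81 z0 0.00 med [ 0.535 -0.326  0.029] 259
bracket conf 0.82 x 0.602 y 0.130 yaw 87 iou 0.82 z0 0.12 med [0.599 0.128 0.151] 457
nut conf 0.64 x 0.547 y -0.318 yaw 59 iou 0.78 z0 0.00 med [ 0.545 -0.317  0.029] 257
at [ 0.5464 -0.3194  0.25  ] phi 29.9 q6 0.39 gap 0.0856 grip 0.0 clock 28.8 F [ 0.5 -0.1 -0. ]
-> [ 0.546 -0.318  0.25 ] travel [0.012 0.003 0.   ] rot [-0.    -0.    -0.018] n6 0.50 len 0.001 rows 0.0 / rotrows 0.1
-> [ 0.546 -0.318  0.03 ] travel [0.    0.    1.833] rot [0. 0. 0.] n6 0.50 len 0.220 rows 4.4 / rotrows 0.0
```

```bash
python3 - <<'E'
from h import *
im,d=env.read_camera("top"); P=cloud("top",d)
im2,_=env.read_camera("side")
a=cv2.resize(im[185:235,395:470],None,fx=5.3,fy=5.3,interpolation=3)
b=cv2.resize(im2[265:335,370:425],None,fx=4,fy=4,interpolation=3)
c=cv2.resize(im[150:270,190:310],None,fx=2.5,fy=2.5,interpolation=3)
o=np.zeros((600,800,3),np.uint8); o[:a.shape[0],:a.shape[1]]=a; o[:b.shape[0],420:420+b.shape[1]]=b; o[290:590,:300]=c
cv2.imwrite("pics/c1.png",o)
f,cx,cy,Rm,t=model("top")
u,v=map(int,proj("top",(.599,.128,.14))); print(u,v); print((P[v-8:v+9:2,u-16:u+17:3,2]*1e3).round())
E
```

```text
251 176
[[115. 123. 117. 121. 113. 119. 115. 164. 169. 175. 117.]
 [120. 150. 153. 141. 149. 154. 152. 165. 170. 175. 154.]
 [120. 151. 158. 145. 145. 148. 149. 167. 171. 177. 159.]
 [123. 154. 151. 143. 141. 153. 149. 167. 169. 173. 150.]
 [121. 147. 152. 141. 146. 144. 147. 161. 169. 173. 157.]
 [152. 158. 157. 140. 141. 146. 150. 164. 171. 170. 155.]
 [151. 152. 155. 141. 144. 149. 150. 168. 169. 178. 154.]
 [145. 152. 152. 143. 144. 146. 148. 171. 172. 172. 153.]
 [116. 119. 132. 132. 132. 126. 129. 119. 122. 117. 118.]]
```

View pics/c1.png

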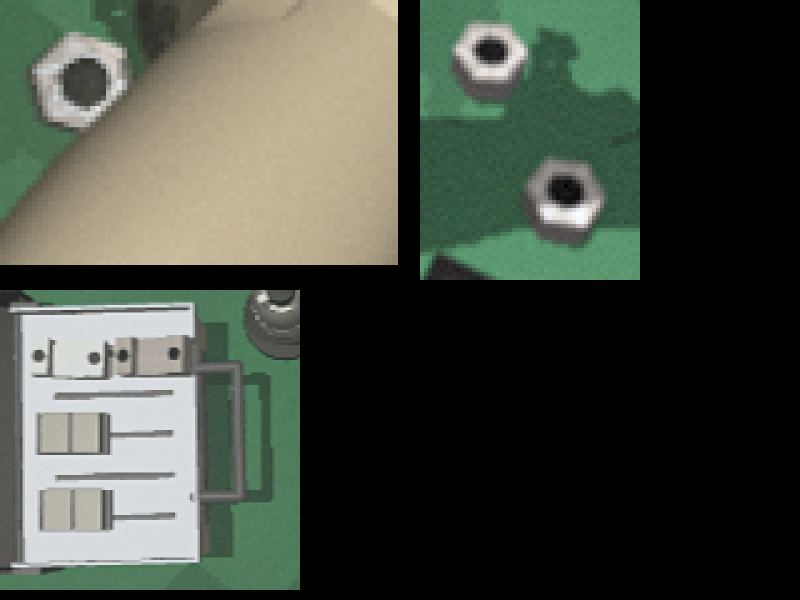

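The crop shows the second bracket at tray crop (150,355) tilted, with its −y end resting on the tray wall, so I'll reseat it after this nut. Nut A has its corners about along world x, so I'm closing at 30°.

```bash

python3 -m pendant '[{"travel":[0,0,1],"rot":[0,0,0],"fingers":1},{"travel":[0,0,1],"rot":[0,0,0],"fingers":1},{"travel":[0,0,1],"rot":[0,0,0],"fingers":1}]'
python3 -m pendant '[{"travel":[0,0,0.3],"rot":[0,0,0],"fingers":1},{"travel":[0,0,0.6],"rot":[0,0,0],"fingers":1},{"travel":[0,0,0.8],"rot":[0,0,0],"fingers":1},{"travel":[0,0,0.84],"rot":[0,0,0],"fingers":1},{"travel":[0,0,0.84],"rot":[0,0,0],"fingers":-1},{"travel":[0,0,0.84],"rot":[0,0,0],"fingers":-1},{"travel":[0,0,0.84],"rot":[0,0,0],"fingers":-1},{"travel":[0,0,0.84],"rot":[0,0,0],"fingers":-1},{"travel":[0,0,0.84],"rot":[0,0,0],"fingers":-1}]'
python3 -m pendant '[{"travel":[0,0,-0.4],"rot":[0,0,0],"fingers":-1},{"travel":[0,0,-0.8],"rot":[0,0,0.5],"fingers":-1},{"travel":[0,0,-0.95],"rot":[0,0,0.5],"fingers":-1},{"travel":[0,0,-0.95],"rot":[0,0,0.5],"fingers":-1},{"travel":[0,0,-0.95],"rot":[0,0,0.5],"fingers":-1}]'
python3 - <<'E'
from h import *
im,d=env.read_camera("top"); P=cloud("top",d)
X=P[d>0].reshape(-1,3)
for x0 in (.46,.517,.56):
    s=X[(abs(X[:,0]-x0)<.012)&(X[:,1]>.02)&(X[:,1]<.13)]
    for y in np.arange(.02,.13,.004):
        q=s[(s[:,1]>=y)&(s[:,1]<y+.004),2]
        print('%.0f:%s'%(y*1e3,'-' if len(q)<2 else '%.0f/%.0f'%(np.median(q)*1e3,q.max()*1e3)),end=' ')
    print()
plan([(.55,-.318,.25,0),(.517,.13,.25,None)])
E
```

```text
clock: 29.15
tcp_pos: [0.544, -0.3177, 0.1253]
orientation: [-0.003, 0.5, 0.866, 0.0]
wrist_force: [-0.5, -0.1, -0.9]
finger_gap: 0.0857
grip_force: 0.0
clock: 30.05
tcp_pos: [0.5477, -0.321, 0.0321]
orientation: [0.002, 0.5, 0.866, -0.0]
wrist_force: [0.3, 0.7, 7.0]
finger_gap: 0.0515
grip_force: 63.2
clock: 30.55
tcp_pos: [0.5469, -0.3204, 0.1457]
orientation: [0.002, 0.709, 0.705, 0.0]
wrist_force: [0.5, 0.3, -1.9]
finger_gap: 0.0515
grip_force: 64.0
20:-1/3 24:1/5 28:3/143 32:133/144 36:136/144 40:135/142 44:138/141 48:136/138 52:134/143 56:3/140 60:1/144 64:3/137 68:136/140 72:3/143 76:130/145 80:87/148 84:142/146 88:120/122 92:118/123 96:118/123 100:120/122 104:118/121 108:119/125 112:119/122 116:121/123 120:119/123 124:121/127 128:119/119 
20:-2/7 24:-1/3 28:-1/138 32:132/141 36:136/141 40:138/145 44:133/134 48:- 52:2/6 56:-0/8 60:-0/3 64:-0/2 68:-1/1 72:1/10 76:-1/5 80:66/139 84:141/146 88:120/123 92:121/125 96:120/125 100:121/124 104:120/123 108:120/124 112:119/126 116:119/123 120:120/123 124:121/124 128:118/125 
20:-1/4 24:-0/5 28:0/6 32:133/141 36:134/142 40:134/141 44:137/140 48:- 52:- 56:-3/3 60:-1/3 64:0/10 68:-3/2 72:-0/7 76:-1/5 80:49/83 84:97/145 88:143/146 92:119/125 96:118/124 100:119/122 104:120/127 108:122/123 112:120/124 116:118/126 120:120/129 124:117/121 128:120/122 
at [ 0.5466 -0.3201  0.1449] phi -0.4 q6 0.92 gap 0.0518 grip 64.0 clock 30.6 F [-0.1  0.2 -2.3]
-> [ 0.55  -0.318  0.25 ] travel [ 0.017  0.03  -0.875] rot [ 0.  0. -0.] n6 1.05 len 0.105 rows 2.1 / rotrows 0.0
-> [0.517 0.13  0.25 ] travel [ 3.733 -0.275  0.   ] rot [0. 0. 0.] n6 1.82 len 0.449 rows 9.0 / rotrows 0.0
```

```bash

python3 -m pendant '[{"travel":[0.73,-0.25,-0.88],"rot":[0,0,0],"fingers":-1},{"travel":[0.73,-0.25,-0.88],"rot":[0,0,0],"fingers":-1},{"travel":[0.73,-0.25,-0.88],"rot":[0,0,0],"fingers":-1},{"travel":[0.73,-0.25,-0.88],"rot":[0,0,0],"fingers":-1}]'
python3 -m pendant '[{"travel":[1,0,0],"rot":[0,0,0],"fingers":-1},{"travel":[1,0,0],"rot":[0,0,0],"fingers":-1},{"travel":[1,0,0],"rot":[0,0,0],"fingers":-1}]'
python3 -m pendant '[{"travel":[1,0,0],"rot":[0,0,0],"fingers":-1},{"travel":[1,0,0],"rot":[0,0,0],"fingers":-1},{"travel":[1,0,0],"rot":[0,0,0],"fingers":-1}]'
python3 -m pendant '[{"travel":[1,0,0],"rot":[0,0,0],"fingers":-1},{"travel":[1,0,0],"rot":[0,0,0],"fingers":-1},{"travel":[1,0,0],"rot":[0,0,0],"fingers":-1},{"travel":[1,0,0],"rot":[0,0,0],"fingers":-1}]'
python3 -c "
from h import *
plan([(.517,.13,.154,None)])"
```

```text
clock: 31.0
tcp_pos: [0.5171, -0.2305, 0.2548]
orientation: [0.004, 0.706, 0.708, 0.001]
wrist_force: [1.0, -0.8, -0.7]
finger_gap: 0.0522
grip_force: 64.0
clock: 31.3
tcp_pos: [0.5155, -0.1092, 0.2486]
orientation: [-0.001, 0.706, 0.708, 0.0]
wrist_force: [0.9, -0.1, -2.1]
finger_gap: 0.0515
grip_force: 64.0
clock: 31.6
tcp_pos: [0.5157, 0.0109, 0.2485]
orientation: [-0.001, 0.706, 0.708, 0.0]
wrist_force: [0.3, -0.4, -2.2]
finger_gap: 0.0519
grip_force: 64.0
clock: 32.0
tcp_pos: [0.5162, 0.1303, 0.2484]
orientation: [-0.0, 0.705, 0.709, -0.0]
wrist_force: [0.3, 0.2, -1.8]
finger_gap: 0.0521
grip_force: 64.0
at [0.5162 0.1303 0.2484] phi 0.3 q6 1.66 gap 0.0521 grip 64.0 clock 32.0 F [ 0.3  0.2 -1.8]
-> [0.517 0.13  0.154] travel [-0.003  0.007  0.786] rot [0. 0. 0.] n6 1.81 len 0.094 rows 1.9 / rotrows 0.0
```

```bash

python3 -m pendant '[{"travel":[0,0,0.4],"rot":[0,0,0],"fingers":-1},{"travel":[0,0,0.7],"rot":[0,0,0],"fingers":-1},{"travel":[0,0,0.78],"rot":[0,0,0],"fingers":-1},{"travel":[0,0,0.78],"rot":[0,0,0],"fingers":-1},{"travel":[0,0,0.78],"rot":[0,0,0],"fingers":0.53},{"travel":[0,0,0.78],"rot":[0,0,0],"fingers":0.53},{"travel":[0,0,0.78],"rot":[0,0,0],"fingers":0.53},{"travel":[0,0,0.5],"rot":[0,0,0],"fingers":0.53},{"travel":[0,0,0.1],"rot":[0,0,0],"fingers":0.53},{"travel":[0,0,0],"rot":[0,0,0],"fingers":0.46}]'
python3 -m pendant '[{"travel":[0,0.7,0],"rot":[0,0,0],"fingers":0.45},{"travel":[0,0.7,0],"rot":[0,0,0],"fingers":0.45},{"travel":[0,0.7,0],"rot":[0,0,0],"fingers":0.45},{"travel":[0,0.7,0],"rot":[0,0,0],"fingers":0.45}]'
python3 - <<'E'
from h import *
parts("top",("nut",))
im,P,r=parts("side",("bracket",))
plan([(.6,.13,.161,None),(.6,.138,.22,None)])
E
```

```text
clock: 33.0
tcp_pos: [0.5189, 0.1279, 0.2548]
orientation: [0.003, 0.707, 0.707, 0.003]
wrist_force: [0.2, -0.1, -0.5]
finger_gap: 0.0626
grip_force: 0.0
clock: 33.4
tcp_pos: [0.6006, 0.1275, 0.2483]
orientation: [-0.0, 0.707, 0.707, -0.0]
wrist_force: [-0.3, 0.1, 0.1]
finger_gap: 0.0621
grip_force: 0.0
nut conf 0.80 x 0.515 y 0.127 yaw 57 iou 0.74 z0 0.12 med [0.515 0.125 0.149] 276
nut conf 0.80 x 0.491 y -0.435 yaw 12 iou 0.87 z0 0.00 med [ 0.492 -0.433  0.028] 305
nut conf 0.30 x 0.598 y 0.108 yaw 59 iou 0.64 z0 0.12 med [0.596 0.105 0.163] 239
bracket conf 0.64 x 0.608 y 0.142 yaw 96 iou 0.71 z0 0.12 med [0.592 0.114 0.152] 267
bracket conf 0.53 x 0.597 y 0.224 yaw 83 iou 0.75 z0 0.12 med [0.589 0.223 0.141] 254
at [0.5995 0.1278 0.2495] phi -0.0 q6 1.65 gap 0.0619 grip 0.0 clock 33.6 F [-0.2 -0.3  0.3]
-> [0.6   0.13  0.161] travel [0.018 0.004 0.737] rot [0. 0. 0.] n6 1.78 len 0.089 rows 1.8 / rotrows 0.0
-> [0.6   0.138 0.22 ] travel [ 0.067 -0.    -0.492] rot [0. 0. 0.] n6 1.80 len 0.060 rows 1.2 / rotrows 0.0
```

```bash

python3 -m pendant '[{"travel":[0,0.01,0.4],"rot":[0,0,0],"fingers":0.45},{"travel":[0,0.01,0.65],"rot":[0,0,0],"fingers":0.45},{"travel":[0,0.01,0.74],"rot":[0,0,0],"fingers":0.45},{"travel":[0,0.01,0.74],"rot":[0,0,0],"fingers":0.45},{"travel":[0,0.01,0.74],"rot":[0,0,0],"fingers":-1},{"travel":[0,0.01,0.74],"rot":[0,0,0],"fingers":-1},{"travel":[0,0.01,0.74],"rot":[0,0,0],"fingers":-1},{"travel":[0,0.01,0.74],"rot":[0,0,0],"fingers":-1}]'
python3 -m pendant '[{"travel":[0,0,-0.3],"rot":[0,0,0],"fingers":-1},{"travel":[0.03,0,-0.4],"rot":[0,0.14,0],"fingers":-1},{"travel":[0.03,0,-0.4],"rot":[0,0.28,0],"fingers":-1},{"travel":[0.03,0,-0.4],"rot":[0,0.28,0],"fingers":-1}]'
python3 - <<'E'
from h import *
im,d=env.read_camera("side"); im2,_=env.read_camera("top")
o=np.zeros((500,800,3),np.uint8); o[:,:400]=cv2.resize(im[130:230,240:320],(400,500),interpolation=3); o[:,400:]=cv2.resize(im2[150:250,190:270],(400,500),interpolation=3)
cv2.imwrite("pics/c2.png",o); plan([])
E
```

```text
clock: 34.4
tcp_pos: [0.6029, 0.1279, 0.163]
orientation: [0.001, 0.707, 0.707, 0.002]
wrist_force: [-1.5, 0.3, 7.3]
finger_gap: 0.0369
grip_force: 59.6
clock: 34.8
tcp_pos: [0.6024, 0.1284, 0.2086]
orientation: [-0.103, 0.701, 0.698, 0.104]
wrist_force: [-0.6, -0.0, -3.0]
finger_gap: 0.0366
grip_force: 60.1
at [0.6017 0.1301 0.2082] phi -0.1 q6 1.52 gap 0.0367 grip 60.1 clock 34.9 F [ 0.5  0.9 -2.6]
```

View pics/c2.png

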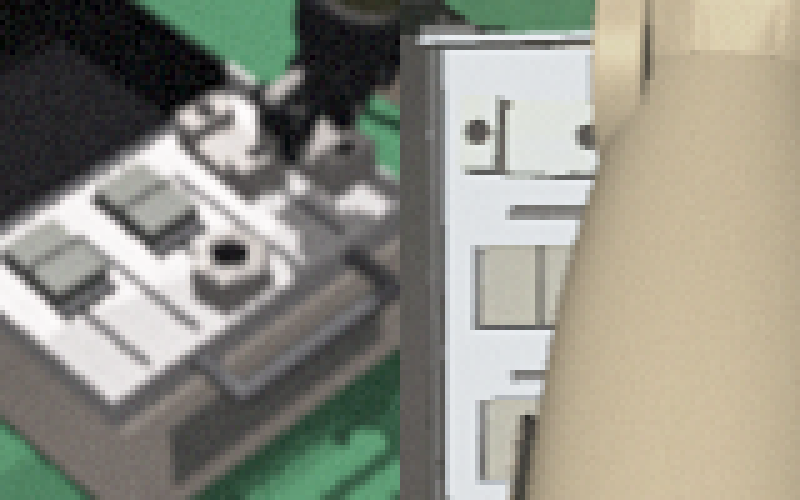

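```bash

python3 -m pendant '[{"travel":[-0.073,0,0.24],"rot":[0,0,0],"fingers":-1},{"travel":[-0.11,0,0.37],"rot":[0,0,0],"fingers":-1},{"travel":[-0.13,0,0.43],"rot":[0,0,0],"fingers":-1},{"travel":[-0.143,0,0.465],"rot":[0,0,0],"fingers":-1},{"travel":[-0.143,0,0.465],"rot":[0,0,0],"fingers":-1}]'
python3 -m pendant '[{"travel":[0,0,0],"rot":[0,0,0],"fingers":0.42},{"travel":[0,0,0],"rot":[0,0,0],"fingers":0.42},{"travel":[0,0,0],"rot":[0,0,0],"fingers":0.42},{"travel":[0.05,0,-0.16],"rot":[0,0,0],"fingers":0.42},{"travel":[0.18,0,-0.6],"rot":[0,0,0],"fingers":0.42},{"travel":[0.25,0,-0.84],"rot":[0,-0.28,0],"fingers":0.42},{"travel":[0.25,0,-0.84],"rot":[0,-0.28,0],"fingers":0.42},{"travel":[0.25,0,-0.84],"rot":[0,-0.28,0],"fingers":1}]'
python3 -c "
from h import *
plan([(.6,.12,.25,0),(.491,-.435,.25,42),(.491,-.435,.03,None)])"
```

```text
clock: 35.4
tcp_pos: [0.6016, 0.1318, 0.151]
orientation: [-0.103, 0.699, 0.7, 0.103]
wrist_force: [-0.5, -0.2, -0.2]
finger_gap: 0.0371
grip_force: 61.3
clock: 36.2
tcp_pos: [0.6027, 0.1334, 0.2577]
orientation: [0.002, 0.706, 0.708, 0.002]
wrist_force: [-0.5, -0.2, -0.0]
finger_gap: 0.0733
grip_force: 0.0
at [0.6027 0.1334 0.2577] phi 0.2 q6 1.66 gap 0.0733 grip 0.0 clock 36.2 F [-0.5 -0.2 -0. ]
-> [0.6  0.12 0.25] travel [-0.111 -0.023  0.064] rot [0. 0. 0.] n6 1.77 len 0.016 rows 0.3 / rotrows 0.0
-> [ 0.491 -0.435  0.25 ] travel [-4.625 -0.908  0.   ] rot [ 0.   0.  -0.7] n6 0.11 len 0.566 rows 11.3 / rotrows 4.9
-> [ 0.491 -0.435  0.03 ] travel [0.    0.    1.833] rot [0. 0. 0.] n6 0.11 len 0.220 rows 4.4 / rotrows 0.0
```

```bash

python3 -m pendant '[{"travel":[-1,0,0],"rot":[0,0,0],"fingers":1},{"travel":[-1,0,0],"rot":[0,0,0],"fingers":1},{"travel":[-1,0,0],"rot":[0,0,0],"fingers":1}]'
python3 -m pendant '[{"travel":[-1,0,0],"rot":[0,0,0],"fingers":1},{"travel":[-1,0,0],"rot":[0,0,0],"fingers":1},{"travel":[-1,0,0],"rot":[0,0,0],"fingers":1}]'
python3 -m pendant '[{"travel":[-1,-0.4,0],"rot":[0,0,0],"fingers":1},{"travel":[-1,-0.4,0],"rot":[0,0,0],"fingers":1},{"travel":[-1,-0.4,0],"rot":[0,0,0],"fingers":1}]'
python3 -m pendant '[{"travel":[-1,-0.5,0],"rot":[0,0,0],"fingers":1},{"travel":[-1,-0.5,0],"rot":[0,0,0],"fingers":1},{"travel":[-1,-0.5,0],"rot":[0,0,0],"fingers":1},{"travel":[-1,-0.5,0],"rot":[0,0,0],"fingers":1}]'
python3 -m pendant '[{"travel":[-0.72,0,0],"rot":[0,0,-0.68],"fingers":1},{"travel":[-0.72,0,0],"rot":[0,0,-0.68],"fingers":1},{"travel":[-0.72,0,0],"rot":[0,0,-0.68],"fingers":1},{"travel":[-0.72,0,0],"rot":[0,0,-0.68],"fingers":1},{"travel":[-0.72,0,0],"rot":[0,0,-0.68],"fingers":1},{"travel":[-0.72,0,0],"rot":[0,0,-0.68],"fingers":1}]'
python3 - <<'E'
from h import *
parts("side",("nut",))
im,P,r=parts("top",("bracket","nut","pad"))
u,v=map(int,proj("top",(.6,.135,.14))); print(u,v); print((P[v-8:v+9:2,u-18:u+18:3,2]*1e3).round())
plan([(.491,-.435,.25,40),(.491,-.435,.031,None)])
E
```

```text
clock: 36.5
tcp_pos: [0.6011, 0.0072, 0.2539]
orientation: [-0.001, 0.708, 0.706, -0.0]
wrist_force: [-0.2, -0.2, 1.0]
finger_gap: 0.0854
grip_force: 0.0
clock: 36.8
tcp_pos: [0.6008, -0.1138, 0.2537]
orientation: [-0.001, 0.709, 0.705, 0.0]
wrist_force: [0.9, 0.0, 0.5]
finger_gap: 0.0856
grip_force: 0.0
clock: 37.1
tcp_pos: [0.5515, -0.2325, 0.2538]
orientation: [-0.001, 0.708, 0.706, 0.0]
wrist_force: [0.6, -0.1, 0.6]
finger_gap: 0.0851
grip_force: 0.0
clock: 37.5
tcp_pos: [0.4906, -0.3535, 0.2537]
orientation: [-0.001, 0.71, 0.705, 0.0]
wrist_force: [-0.4, 0.7, -0.5]
finger_gap: 0.0853
grip_force: 0.0
clock: 38.1
tcp_pos: [0.4932, -0.4352, 0.254]
orientation: [-0.001, 0.416, 0.909, 0.001]
wrist_force: [-0.7, 0.7, 0.3]
finger_gap: 0.0851
grip_force: 0.0
nut conf 0.74 x 0.517 y 0.130 yaw 53 iou 0.84 z0 0.12 med [0.508 0.12  0.149] 223
nut conf 0.55 x 0.490 y -0.437 yaw 15 iou 0.88 z0 0.00 med [ 0.484 -0.44   0.029] 327
bracket conf 0.85 x 0.598 y 0.224 yaw 85 iou 0.88 z0 0.12 med [0.597 0.223 0.14 ] 497
bracket conf 0.58 x 0.601 y 0.139 yaw 90 iou 0.86 z0 0.12 med [0.601 0.139 0.143
[... 542 characters left out ...]
147. 152. 146. 138. 136. 142. 132. 150. 148. 150. 119.]
 [143. 150. 147. 151. 138. 138. 135. 132. 151. 147. 149. 117.]
 [144. 142. 154. 151. 136. 129. 133. 133. 152. 146. 153. 118.]
 [141. 150. 148. 145. 132. 136. 134. 135. 148. 146. 147. 122.]
 [141. 148. 151. 148. 135. 131. 140. 134. 148. 147. 149. 118.]
 [143. 124. 115. 120. 125. 120. 116. 119. 125. 118. 122. 117.]]
at [ 0.4934 -0.4355  0.255 ] phi 40.7 q6 0.02 gap 0.0852 grip 0.0 clock 38.4 F [-0.2  0.2 -0.4]
-> [ 0.491 -0.435  0.25 ] travel [ 0.016 -0.012  0.042] rot [ 0.    -0.     0.012] n6 0.15 len 0.006 rows 0.1 / rotrows 0.1
-> [ 0.491 -0.435  0.031] travel [0.    0.    1.825] rot [0. 0. 0.] n6 0.15 len 0.219 rows 4.4 / rotrows 0.0
```

```bash

python3 -m pendant '[{"travel":[0,0,1],"rot":[0,0,0],"fingers":1},{"travel":[0,0,1],"rot":[0,0,0],"fingers":1},{"travel":[0,0,1],"rot":[0,0,0],"fingers":1}]'
python3 -m pendant '[{"travel":[0,0,0.3],"rot":[0,0,0],"fingers":1},{"travel":[0,0,0.6],"rot":[0,0,0],"fingers":1},{"travel":[0,0,0.8],"rot":[0,0,0],"fingers":1},{"travel":[0,0,0.87],"rot":[0,0,0],"fingers":1},{"travel":[0,0,0.87],"rot":[0,0,0],"fingers":-1},{"travel":[0,0,0.87],"rot":[0,0,0],"fingers":-1},{"travel":[0,0,0.87],"rot":[0,0,0],"fingers":-1},{"travel":[0,0,0.87],"rot":[0,0,0],"fingers":-1},{"travel":[0,0,0.87],"rot":[0,0,0],"fingers":-1}]'
python3 -m pendant '[{"travel":[0,0,-0.4],"rot":[0,0,0],"fingers":-1},{"travel":[0,0,-0.8],"rot":[0,0,0.68],"fingers":-1},{"travel":[0,0,-0.95],"rot":[0,0,0.68],"fingers":-1},{"travel":[0,0,-0.95],"rot":[0,0,0.68],"fingers":-1},{"travel":[0,0,-0.95],"rot":[0,0,0.68],"fingers":-1},{"travel":[0,0,-0.95],"rot":[0,0,0.68],"fingers":-1},{"travel":[0,0,-0.95],"rot":[0,0,0.68],"fingers":-1}]'
python3 -m pendant '[{"travel":[0.7,-0.4,-0.88],"rot":[0,0,0],"fingers":-1},{"travel":[0.7,-0.4,-0.88],"rot":[0,0,0],"fingers":-1},{"travel":[0.7,-0.4,-0.88],"rot":[0,0,0],"fingers":-1},{"travel":[0.7,-0.4,-0.88],"rot":[0,0,0],"fingers":-1}]'
python3 -m pendant '[{"travel":[1,0,0],"rot":[0,0,0],"fingers":-1},{"travel":[1,0,0],"rot":[0,0,0],"fingers":-1},{"travel":[1,0,0],"rot":[0,0,0],"fingers":-1}]'
python3 -c "
from h import *
plan([(.437,.13,.25,0),(.437,.13,.155,None)])"
```

```text
clock: 38.7
tcp_pos: [0.4914, -0.4334, 0.1299]
orientation: [-0.003, 0.417, 0.909, 0.002]
wrist_force: [-1.9, -0.8, -0.8]
finger_gap: 0.0853
grip_force: 0.0
clock: 39.6
tcp_pos: [0.4946, -0.4371, 0.0332]
orientation: [0.002, 0.417, 0.909, -0.001]
wrist_force: [0.0, 0.5, 7.3]
finger_gap: 0.0484
grip_force: 63.2
clock: 40.3
tcp_pos: [0.4932, -0.4356, 0.1448]
orientation: [-0.0, 0.707, 0.707, 0.0]
wrist_force: [0.3, -0.4, -2.2]
finger_gap: 0.0486
grip_force: 63.1
clock: 40.7
tcp_pos: [0.4454, -0.3503, 0.2559]
orientation: [0.003, 0.706, 0.708, 0.0]
wrist_force: [1.4, -0.9, -1.4]
finger_gap: 0.0486
grip_force: 63.3
clock: 41.0
tcp_pos: [0.4446, -0.2283, 0.2497]
orientation: [-0.001, 0.706, 0.708, 0.0]
wrist_force: [0.4, -0.1, -2.0]
finger_gap: 0.0483
grip_force: 63.3
at [ 0.4446 -0.2283  0.2497] phi 0.2 q6 0.93 gap 0.0483 grip 63.3 clock 41.0 F [ 0.4 -0.1 -2. ]
-> [0.437 0.13  0.25 ] travel [ 2.986 -0.052  0.004] rot [-0. -0.  0.] n6 1.86 len 0.358 rows 7.2 / rotrows 0.0
-> [0.437 0.13  0.155] travel [0.    0.    0.792] rot [0. 0. 0.] n6 1.86 len 0.095 rows 1.9 / rotrows 0.0
```

```bash

python3 -m pendant '[{"travel":[1,-0.1,0],"rot":[0,0,0],"fingers":-1},{"travel":[1,-0.1,0],"rot":[0,0,0],"fingers":-1},{"travel":[1,-0.1,0],"rot":[0,0,0],"fingers":-1}]'
python3 -m pendant '[{"travel":[1,0,0],"rot":[0,0,0],"fingers":-1},{"travel":[1,0,0],"rot":[0,0,0],"fingers":-1},{"travel":[1,0,0],"rot":[0,0,0],"fingers":-1}]'
python3 -m pendant '[{"travel":[0.97,0,0],"rot":[0,0,0],"fingers":-1},{"travel":[0.97,0,0],"rot":[0,0,0],"fingers":-1},{"travel":[0.97,0,0],"rot":[0,0,0],"fingers":-1},{"travel":[0.97,0,0],"rot":[0,0,0],"fingers":-1}]'
python3 -m pendant '[{"travel":[0,0,0.4],"rot":[0,0,0],"fingers":-1},{"travel":[0,0,0.7],"rot":[0,0,0],"fingers":-1},{"travel":[0,0,0.78],"rot":[0,0,0],"fingers":-1},{"travel":[0,0,0.78],"rot":[0,0,0],"fingers":-1},{"travel":[0,0,0.78],"rot":[0,0,0],"fingers":0.38},{"travel":[0,0,0.78],"rot":[0,0,0],"fingers":0.38},{"travel":[0,0,0.78],"rot":[0,0,0],"fingers":0.38},{"travel":[0,0,0.5],"rot":[0,0,0],"fingers":0.38},{"travel":[0,0,0.1],"rot":[0,0,0],"fingers":0.38},{"travel":[0,0,-0.1],"rot":[0,0,0],"fingers":0.38}]'
python3 -m pendant '[{"travel":[-1,0,0],"rot":[0,0,0],"fingers":-1},{"travel":[-1,0,0],"rot":[0,0,0],"fingers":-1},{"travel":[-1,0,0],"rot":[0,0,0],"fingers":-1}]'
python3 -m pendant '[{"travel":[-1,0,0],"rot":[0,0,0],"fingers":-1},{"travel":[-1,0,0],"rot":[0,0,0],"fingers":-1},{"travel":[-1,0,0],"rot":[0,0,0],"fingers":-1}]'
python3 - <<'E'
from h import *
im,P,r=parts("top"); cv2.imwrite("pics/t2.png",im)
X=P.reshape(-1,3); X=X[np.isfinite(X).all(1)]
n=X[(abs(X[:,0]-.66)<.04)&(abs(X[:,1])<.05)&(X[:,2]>.198)&(X[:,2]<.215)]; print('noz',len(n),np.median(n,0),cv2.minEnclosingCircle((n[:,:2]*1e3).astype(np.float32)))
for o in env.outline_of("side","nozzle_top"): print(o['conf'],o['xy'],o['mask'].sum())
print(proj("side",(.662,-.006,.206)))
plan([(.55,-.06,.27,None),(.662,-.006,.27,None),(.662,-.006,.225,None)])
E
```

```text
clock: 41.3
tcp_pos: [0.4323, -0.1085, 0.2497]
orientation: [-0.001, 0.706, 0.709, 0.0]
wrist_force: [-0.0, -0.2, -1.1]
finger_gap: 0.0484
grip_force: 63.2
clock: 41.6
tcp_pos: [0.4329, 0.0114, 0.2498]
orientation: [-0.001, 0.705, 0.709, 0.0]
wrist_force: [0.8, -1.0, -1.8]
finger_gap: 0.0485
grip_force: 63.3
clock: 42.0
tcp_pos: [0.4336, 0.1268, 0.2497]
orientation: [-0.0, 0.705, 0.709, 0.0]
wrist_force: [-0.2, -0.9, -2.0]
finger_gap: 0.0482
grip_force: 63.2
clock: 43.0
tcp_pos: [0.4351, 0.1247, 0.2665]
orientation: [0.002, 0.707, 0.707, 0.002]
wrist_force: [1.1, -0.3, -0.8]
finger_gap: 0.0593
grip_force: 0.0
clock: 43.3
tcp_pos: [0.4341, 0.002, 0.2636]
orientation: [0.002, 0.708, 0.706, 0.0]
wrist_force: [0.9, 0.6, -0.6]
finger_gap: 0.0157
grip_force: 0.0
clock: 43.6
tcp_pos: [0.4339, -0.1191, 0.2632]
orientation: [0.001, 0.708, 0.706, 0.0]
wrist_force: [0.8, 0.8, 0.4]
finger_gap: 0.0003
grip_force: 0.0
pad conf 0.71 x 0.517 y 0.221 yaw 90 iou 0.94 z0 0.12 med [0.517 0.218 0.14 ] 532
nut conf 0.72 x 0.516 y 0.129 yaw 43 iou 0.93 z0 0.12 med [0.515 0.127 0.149] 356
nut conf 0.58 x 0.
[... 215 characters left out ...]
0.138 0.142] 483
bracket conf 0.59 x 0.597 y 0.223 yaw 86 iou 0.87 z0 0.12 med [0.596 0.223 0.141] 489
noz 120 [ 0.66196495 -0.00772219  0.20564597] ((662.4395141601562, -3.6856260299682617), 19.540395736694336)
(np.float64(344.4487351401137), np.float64(167.4037969184064))
at [ 0.4335 -0.1149  0.2627] phi -0.0 q6 1.13 gap 0.0001 grip 0.0 clock 43.9 F [ 0.1 -0.2  0.4]
-> [ 0.55 -0.06  0.27] travel [ 0.458  0.971 -0.061] rot [0. 0. 0.] n6 1.46 len 0.129 rows 2.6 / rotrows 0.0
-> [ 0.662 -0.006  0.27 ] travel [0.451 0.933 0.001] rot [0. 0. 0.] n6 1.56 len 0.124 rows 2.5 / rotrows 0.0
-> [ 0.662 -0.006  0.225] travel [-0.    -0.     0.375] rot [0. 0. 0.] n6 1.56 len 0.045 rows 0.9 / rotrows 0.0
```

View pics/t2.png

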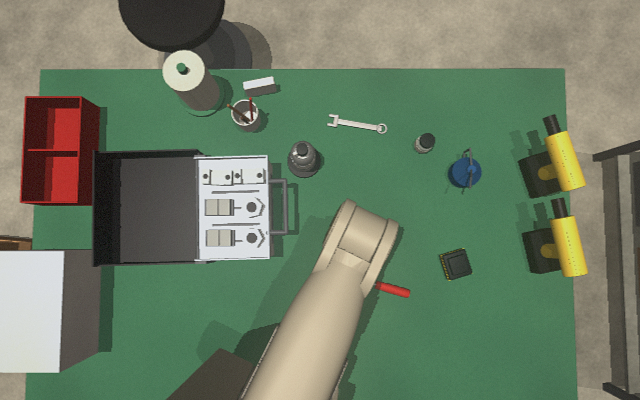

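The view confirms all six parts lying flat on the tray (cols 200–270, rows 165–250) and the bench otherwise unchanged. The nozzle cap is at (300,148). Next is the press.

```bash

python3 -m pendant '[{"travel":[0.46,0.97,-0.06],"rot":[0,0,0],"fingers":-1},{"travel":[0.46,0.97,-0.06],"rot":[0,0,0],"fingers":-1},{"travel":[0.46,0.97,-0.06],"rot":[0,0,0],"fingers":-1},{"travel":[0.46,0.97,-0.06],"rot":[0,0,0],"fingers":-1}]'
python3 -m pendant '[{"travel":[0.44,0.93,0],"rot":[0,0,0],"fingers":-1},{"travel":[0.44,0.93,0],"rot":[0,0,0],"fingers":-1},{"travel":[0.44,0.93,0],"rot":[0,0,0],"fingers":-1},{"travel":[0.44,0.93,0],"rot":[0,0,0],"fingers":-1}]'
python3 -m pendant '[{"travel":[0,0,0.2],"rot":[0,0,0],"fingers":-1},{"travel":[0,0,0.3],"rot":[0,0,0],"fingers":-1},{"travel":[0,0,0.33],"rot":[0,0,0],"fingers":-1},{"travel":[0,0,0.33],"rot":[0,0,0],"fingers":-1}]'
python3 -c "
from h import *
plan([(.662,-.007,.225,None),(.662,-.007,.213,None)])"
```

```text
clock: 44.25
tcp_pos: [0.5528, -0.057, 0.2691]
orientation: [0.0, 0.705, 0.709, 0.001]
wrist_force: [0.5, 0.4, -0.1]
finger_gap: 0.0005
grip_force: 0.0
clock: 44.65
tcp_pos: [0.6629, -0.0048, 0.2682]
orientation: [-0.001, 0.706, 0.708, -0.0]
wrist_force: [0.8, 0.4, 0.5]
finger_gap: 0.0001
grip_force: 0.0
clock: 45.05
tcp_pos: [0.6604, -0.0075, 0.2298]
orientation: [-0.001, 0.707, 0.707, -0.0]
wrist_force: [-0.2, -0.6, 0.8]
finger_gap: -0.0001
grip_force: 0.0
at [ 0.6604 -0.0075  0.2298] phi -0.0 q6 1.44 gap -0.0001 grip 0.0 clock 45.0 F [-0.2 -0.6  0.8]
-> [ 0.662 -0.007  0.225] travel [0.004 0.013 0.04 ] rot [0. 0. 0.] n6 1.56 len 0.005 rows 0.1 / rotrows 0.0
-> [ 0.662 -0.007  0.213] travel [-0.   0.   0.1] rot [0. 0. 0.] n6 1.56 len 0.012 rows 0.2 / rotrows 0.0
```

Pressing in small steps and watching the force.

```bash

python3 -m pendant '[{"travel":[0,0.01,0.04],"rot":[0,0,0],"fingers":-1},{"travel":[0,0.01,0.06],"rot":[0,0,0],"fingers":-1},{"travel":[0,0.01,0.08],"rot":[0,0,0],"fingers":-1},{"travel":[0,0.01,0.08],"rot":[0,0,0],"fingers":-1}]'
python3 -m pendant '[{"travel":[0,0,0.02],"rot":[0,0,0],"fingers":-1},{"travel":[0,0,0.035],"rot":[0,0,0],"fingers":-1},{"travel":[0,0,0.035],"rot":[0,0,0],"fingers":-1},{"travel":[0,0,0.035],"rot":[0,0,0],"fingers":-1}]'
```

```text
clock: 45.45
tcp_pos: [0.6632, -0.0077, 0.2211]
orientation: [0.001, 0.707, 0.707, 0.0]
wrist_force: [-0.3, -0.6, 4.2]
finger_gap: -0.0003
grip_force: 2.3
clock: 45.85
tcp_pos: [0.6632, -0.0077, 0.2174]
orientation: [0.001, 0.707, 0.707, 0.001]
wrist_force: [-0.7, -0.6, 6.3]
finger_gap: 0.0003
grip_force: 3.3
```

```bash

python3 -m pendant '[{"travel":[0,0,0.02],"rot":[0,0,0],"fingers":-1},{"travel":[0,0,0.04],"rot":[0,0,0],"fingers":-1},{"travel":[0,0,0.04],"rot":[0,0,0],"fingers":-1}]'
python3 -m pendant '[{"travel":[0,0,0.01],"rot":[0,0,0],"fingers":-1},{"travel":[0,0,0.02],"rot":[0,0,0],"fingers":-1},{"travel":[0,0,0.02],"rot":[0,0,0],"fingers":-1}]'
python3 -m pendant '[{"travel":[0,0,0.01],"rot":[0,0,0],"fingers":-1},{"travel":[0,0,0.02],"rot":[0,0,0],"fingers":-1},{"travel":[0,0,0.02],"rot":[0,0,0],"fingers":-1}]'
```

```text
clock: 46.15
tcp_pos: [0.6633, -0.0077, 0.215]
orientation: [0.002, 0.707, 0.707, 0.001]
wrist_force: [-3.8, -0.2, 16.4]
finger_gap: 0.0
grip_force: 7.9
clock: 46.45
tcp_pos: [0.6634, -0.0077, 0.2148]
orientation: [0.003, 0.707, 0.707, 0.002]
wrist_force: [-7.2, 0.3, 24.4]
finger_gap: -0.0002
grip_force: 12.4
clock: 46.75
tcp_pos: [0.6635, -0.0077, 0.2147]
orientation: [0.004, 0.707, 0.707, 0.002]
wrist_force: [-10.6, 0.6, 34.0]
finger_gap: -0.0
grip_force: 17.0
```

```bash

python3 -m pendant '[{"travel":[0,0,-0.15],"rot":[0,0,0],"fingers":-1},{"travel":[0,0,-0.5],"rot":[0,0,0],"fingers":-1},{"travel":[0,0,-0.5],"rot":[0,0,0],"fingers":-1}]'
python3 -m pendant '[{"travel":[0,-0.97,0],"rot":[0,0,-0.75],"fingers":-0.1},{"travel":[0,-0.97,0],"rot":[0,0,-0.75],"fingers":-0.1},{"travel":[0,-0.97,0],"rot":[0,0,-0.75],"fingers":-0.1},{"travel":[0,-0.97,0],"rot":[0,0,-0.75],"fingers":-0.1},{"travel":[0,-0.97,0],"rot":[0,0,-0.75],"fingers":-0.1},{"travel":[0,-0.97,0],"rot":[0,0,-0.75],"fingers":-0.1}]'
python3 -m pendant '[{"travel":[0,0,0],"rot":[0,0,-0.75],"fingers":-0.1},{"travel":[0,0,0],"rot":[0,0,-0.75],"fingers":-0.1},{"travel":[0,0,0],"rot":[0,0,-0.75],"fingers":-0.1},{"travel":[0,0,0],"rot":[0,0,-0.75],"fingers":-0.1},{"travel":[0,0,0],"rot":[0,0,-0.75],"fingers":-0.1},{"travel":[0,0,0],"rot":[0,0,-0.75],"fingers":-0.1}]'
python3 - <<'E'
from h import *
im,P,r=parts("top"); cv2.imwrite("pics/t3.png",im)
X=P.reshape(-1,3); X=X[np.isfinite(X).all(1)]
n=X[(abs(X[:,0]-.66)<.04)&(abs(X[:,1])<.05)&(X[:,2]>.198)&(X[:,2]<.215)]; print('noz',len(n),np.median(n,0))
for x0 in (.46,.48,.5,.52,.54,.57):
    s=X[(abs(X[:,0]-x0)<.009)&(X[:,1]>.024)&(X[:,1]<.06)&(X[:,2]>.125)&(X[:,2]<.15)]; print(x0,len(s),np.median(s,0).round(4) if len(s) else '')
plan([(.52,.0385,.25,90),(.52,.0385,.134,None)])
E
```

```text
clock: 47.05
tcp_pos: [0.6647, -0.0077, 0.2726]
orientation: [0.004, 0.707, 0.707, 0.003]
wrist_force: [0.1, -0.5, 0.5]
finger_gap: -0.0002
grip_force: 0.0
clock: 47.65
tcp_pos: [0.546, -0.0073, 0.2663]
orientation: [-0.0, 0.381, 0.924, 0.0]
wrist_force: [-0.1, -0.2, 0.1]
finger_gap: 0.0385
grip_force: 0.0
clock: 48.25
tcp_pos: [0.5462, -0.0074, 0.266]
orientation: [-0.0, -0.002, 1.0, 0.0]
wrist_force: [0.2, -0.2, -0.6]
finger_gap: 0.0381
grip_force: 0.0
pad conf 0.94 x 0.517 y 0.220 yaw 88 iou 0.90 z0 0.12 med [0.516 0.217 0.14 ] 507
pad conf 0.58 x 0.433 y 0.215 yaw 93 iou 0.81 z0 0.12 med [0.433 0.214 0.141] 449
nut conf 0.51 x 0.514 y 0.134 yaw 15 iou 0.44 z0 0.12 med [0.516 0.138 0.149] 165
bracket conf 0.88 x 0.599 y 0.144 yaw 86 iou 0.61 z0 0.12 med [0.601 0.152 0.138] 340
bracket conf 0.65 x 0.598 y 0.223 yaw 85 iou 0.87 z0 0.12 med [0.596 0.223 0.141] 488
noz 0 [nan nan nan]
0.46 0 
0.48 0 
0.5 0 
0.52 0 
0.54 0 
0.57 0 
at [ 0.5463 -0.0074  0.2662] phi 89.9 q6 -0.16 gap 0.0385 grip 0.0 clock 48.5 F [ 0.7 -0.6 -0. ]
-> [0.52  0.038 0.25 ] travel [0.22  0.382 0.135] rot [ 0. -0. -0.] n6 0.07 len 0.055 rows 1.1 / rotrows 0.0
-> [0.52  0.038 0.134] travel [0.    0.    0.967] rot [0. 0. 0.] n6 0.07 len 0.116 rows 2.3 / rotrows 0.0
  return _methods._mean(a, axis=axis, dtype=dtype,
  ret = um.true_divide(
```

```bash

python3 -m pendant '[{"travel":[0.22,0.385,0.1],"rot":[0,0,0],"fingers":-0.1},{"travel":[0.22,0.385,0.1],"rot":[0,0,0],"fingers":-0.1},{"travel":[0.22,0.385,0.1],"rot":[0,0,0],"fingers":-0.1}]'
python3 -m pendant '[{"travel":[0,0,0.3],"rot":[0,0,0],"fingers":-0.1},{"travel":[0,0,0.6],"rot":[0,0,0],"fingers":-0.1},{"travel":[0,0,0.85],"rot":[0,0,0],"fingers":-0.1},{"travel":[0,0,1],"rot":[0,0,0],"fingers":-0.1},{"travel":[0,0,1],"rot":[0,0,0],"fingers":-0.1}]'
python3 -m pendant '[{"travel":[0,0,0],"rot":[0,0,0],"fingers":-1},{"travel":[0,0,0],"rot":[0,0,0],"fingers":-1},{"travel":[0,0,0],"rot":[0,0,0],"fingers":-1},{"travel":[0,0,0],"rot":[0,0,0],"fingers":-1},{"travel":[0,0,0],"rot":[0,0,0],"fingers":-1}]' 50
python3 - <<'E'
from h import *
st=env.get_state(); p=st['tcp_pos']; plan([])
hy,hz=.2800,.120
r0=np.array([p[1]-hy,p[2]-hz]); print(r0,np.hypot(*r0))
last=p
for th in np.arange(.1,.93,.1):
    c,s=np.cos(th),np.sin(th); y,z=hy+r0[0]*c+r0[1]*s, hz-r0[0]*s+r0[1]*c
    print('th %.1f'%th,'y %.4f z %.4f'%(y,z),'travel from start y %.3f z %.3f'%((y-p[1])/.12,-(z-p[2])/.12))
E
```

```text
clock: 48.75
tcp_pos: [0.5192, 0.0397, 0.2543]
orientation: [-0.0, -0.0, 1.0, 0.0]
wrist_force: [0.2, 0.4, 0.5]
finger_gap: 0.0384
grip_force: 0.0
clock: 49.25
tcp_pos: [0.5188, 0.0381, 0.132]
orientation: [-0.002, 0.001, 1.0, 0.0]
wrist_force: [0.3, 1.0, 0.4]
finger_gap: 0.0385
grip_force: 0.0
clock: 49.75
tcp_pos: [0.5213, 0.0368, 0.136]
orientation: [0.001, 0.001, 1.0, -0.002]
wrist_force: [0.7, -6.1, -2.6]
finger_gap: 0.0123
grip_force: 48.6
at [0.5213 0.0368 0.136 ] phi 89.9 q6 -0.08 gap 0.0123 grip 48.6 clock 49.8 F [ 0.7 -6.1 -2.6]
[-0.24323526  0.01596743] 0.24375879656830832
th 0.1 y 0.0396 z 0.1602 travel from start y 0.023 z -0.202
th 0.2 y 0.0448 z 0.1840 travel from start y 0.067 z -0.400
th 0.3 y 0.0523 z 0.2071 travel from start y 0.130 z -0.593
th 0.4 y 0.0622 z 0.2294 travel from start y 0.212 z -0.779
th 0.5 y 0.0742 z 0.2506 travel from start y 0.312 z -0.955
th 0.6 y 0.0883 z 0.2705 travel from start y 0.429 z -1.121
th 0.7 y 0.1042 z 0.2889 travel from start y 0.562 z -1.275
th 0.8 y 0.1220 z 0.3056 travel from start y 0.710 z -1.414
th 0.9 y 0.1413 z 0.3205 travel from start y 0.871 z -1.537
```

```bash

python3 -m pendant '[{"travel":[0,0.01,-0.1],"rot":[0,0,0],"fingers":-1},{"travel":[0,0.023,-0.2],"rot":[0,0,0],"fingers":-1},{"travel":[0,0.043,-0.3],"rot":[0,0,0],"fingers":-1},{"travel":[0,0.067,-0.4],"rot":[0,0,0],"fingers":-1},{"travel":[0,0.096,-0.5],"rot":[0,0,0],"fingers":-1},{"travel":[0,0.13,-0.593],"rot":[0,0,0],"fingers":-1},{"travel":[0,0.169,-0.687],"rot":[0,0,0],"fingers":-1},{"travel":[0,0.212,-0.779],"rot":[0,0,0],"fingers":-1},{"travel":[0,0.212,-0.779],"rot":[0,0,0],"fingers":-1}]'
python3 -c "
from h import *
plan([])
im,d=env.read_camera('side'); cv2.imwrite('pics/s2.png',im[60:300,150:470]); print(len(im))
p=env.get_state()['tcp_pos']; r=np.hypot(p[1]-.28,p[2]-.12); print(r,np.arctan2(p[2]-.12,.28-p[1])-.0656)
"
```

```text
clock: 50.65
tcp_pos: [0.5206, 0.0601, 0.2306]
orientation: [0.001, 0.001, 1.0, -0.005]
wrist_force: [-3.0, -16.1, 0.2]
finger_gap: 0.0121
grip_force: 49.5
at [0.5206 0.0601 0.2306] phi 89.8 q6 -0.03 gap 0.0121 grip 49.5 clock 50.6 F [ -3.  -16.1   0.2]
400
0.2461216552894499 0.39890183277740227
```

View pics/s2.png

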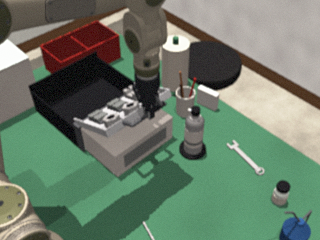

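```bash

python3 -m pendant '[{"travel":[0,0.02,-0.09],"rot":[0,0,0],"fingers":-1},{"travel":[0,0.065,-0.176],"rot":[0,0,0],"fingers":-1},{"travel":[0,0.12,-0.26],"rot":[0,0,0],"fingers":-1},{"travel":[0,0.18,-0.342],"rot":[0,0,0],"fingers":-1},{"travel":[0,0.245,-0.42],"rot":[0,0,0],"fingers":-1},{"travel":[0,0.31,-0.496],"rot":[0,0,0],"fingers":-1},{"travel":[0,0.38,-0.565],"rot":[0,0,0],"fingers":-1},{"travel":[0,0.455,-0.635],"rot":[0,0,0],"fingers":-1},{"travel":[0,0.455,-0.635],"rot":[0,0,0],"fingers":-1},{"travel":[0,0.455,-0.635],"rot":[0,0,0],"fingers":-1}]'
python3 -c "
from h import *
plan([])
im,d=env.read_camera('side'); cv2.imwrite('pics/s3.png',im[60:300,150:470]); print(len(im))
p=env.get_state()['tcp_pos']; r=np.hypot(p[1]-.28,p[2]-.12); print(r,np.arctan2(p[2]-.12,.28-p[1])-.0656)
"
```

```text
clock: 51.7
tcp_pos: [0.519, 0.1155, 0.3076]
orientation: [0.001, 0.001, 1.0, -0.004]
wrist_force: [-8.2, -12.5, 10.0]
finger_gap: 0.0122
grip_force: 49.6
at [0.519  0.1155 0.3076] phi 89.9 q6 0.07 gap 0.0122 grip 49.6 clock 51.7 F [ -8.2 -12.5  10. ]
400
0.24954878818668197 0.7848085413279764
```

View pics/s3.png

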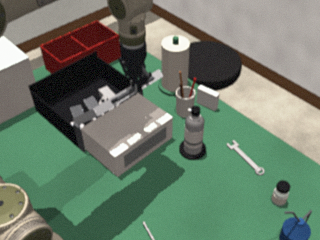

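```bash

python3 -m pendant '[{"travel":[0,0.07,-0.055],"rot":[0,0,0],"fingers":-1},{"travel":[0,0.135,-0.105],"rot":[0,0,0],"fingers":-1},{"travel":[0,0.135,-0.105],"rot":[0,0,0],"fingers":-1},{"travel":[0,0.135,-0.105],"rot":[0,0,0],"fingers":-1},{"travel":[0,0.135,-0.105],"rot":[0,0,0],"fingers":-1},{"travel":[0,0.135,-0.105],"rot":[0,0,0],"fingers":-1},{"travel":[0,0.135,-0.105],"rot":[0,0,0],"fingers":-1},{"travel":[0,0.135,-0.105],"rot":[0,0,0],"fingers":-1}]'
python3 -c "
from h import *
plan([])
im,d=env.read_camera('side');im2,d=env.read_camera('top'); 
o=np.zeros((480,800,3),np.uint8); o[:,:400]=cv2.resize(im[110:230,180:280],(400,480),interpolation=3); o[:,400:]=cv2.resize(im2[140:284,80:200],(400,480),interpolation=3)
cv2.imwrite('pics/s4.png',o)
p=env.get_state()['tcp_pos']; r=np.hypot(p[1]-.28,p[2]-.12); print(r,np.arctan2(p[2]-.12,.28-p[1])-.0656)
"
```

```text
clock: 52.55
tcp_pos: [0.5186, 0.131, 0.3212]
orientation: [0.001, 0.001, 1.0, -0.004]
wrist_force: [-10.3, -14.2, 15.5]
finger_gap: 0.0119
grip_force: 49.6
at [0.5186 0.131  0.3212] phi 89.8 q6 0.10 gap 0.0119 grip 49.6 clock 52.5 F [-10.3 -14.2  15.5]
0.25037448762496806 0.8679500107523798
```

View pics/s4.png

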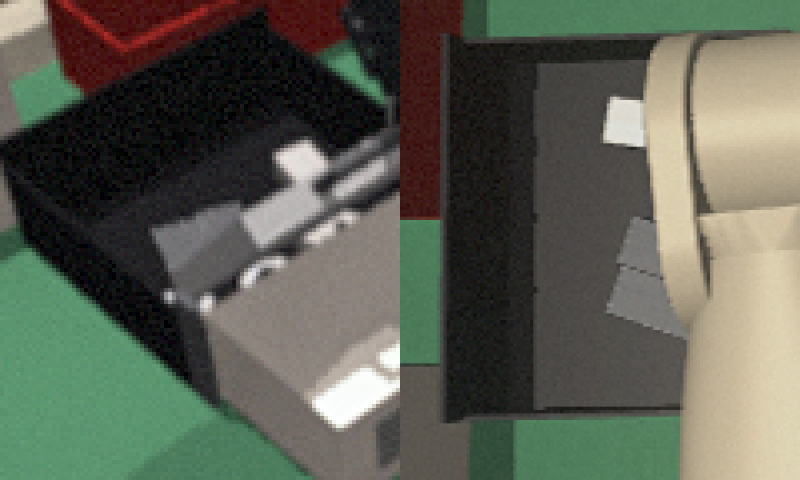

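```bash

python3 -m pendant '[{"travel":[0,0.04,-0.025],"rot":[0,0,0],"fingers":-1},{"travel":[0.02,0.075,-0.045],"rot":[0,0,0],"fingers":-1},{"travel":[0.02,0.075,-0.045],"rot":[0,0,0],"fingers":-1},{"travel":[0.02,0.075,-0.045],"rot":[0,0,0],"fingers":-1},{"travel":[0.02,0.075,-0.045],"rot":[0,0,0],"fingers":-1},{"travel":[0.02,0.075,-0.045],"rot":[0,0,0],"fingers":-1},{"travel":[0.02,0.075,-0.045],"rot":[0,0,0],"fingers":-1},{"travel":[0.02,0.075,-0.045],"rot":[0,0,0],"fingers":-1}]'
python3 -c "
from h import *
plan([])
im,d=env.read_camera('side'); P=cloud('side',d)
for n in ('pad1','nut1','bracket1'):
    for o in env.outline_of('side',n):
        p=P[o['mask']&(d>0)]; print(n,round(o['conf'],2),o['xy'].__class__ and np.round(o['xy']),o['mask'].sum(),np.median(p,0).round(3))
"
```

```text
clock: 53.45
tcp_pos: [0.5183, 0.1396, 0.3278]
orientation: [0.004, 0.002, 1.0, -0.005]
wrist_force: [-4.9, -15.5, 16.8]
finger_gap: 0.0122
grip_force: 49.6
at [0.5183 0.1396 0.3278] phi 89.8 q6 0.12 gap 0.0122 grip 49.6 clock 53.5 F [ -4.9 -15.5  16.8]
pad1 0.5 [262. 157.] 1270 [0.468 0.172 0.271]
pad1 0.32 [343. 170.] 73 [ 0.655 -0.014  0.203]
bracket1 0.44 [260. 167.] 40 [0.563 0.354 0.023]
bracket1 0.43 [251. 149.] 44 [0.608 0.449 0.035]
```

```bash

python3 -m pendant '[{"travel":[0,-0.072,0.055],"rot":[0,0,0],"fingers":-1},{"travel":[0,-0.135,0.11],"rot":[0,0,0],"fingers":-1},{"travel":[0,-0.2,0.168],"rot":[0,0,0],"fingers":-1},{"travel":[0,-0.29,0.26],"rot":[0,0,0],"fingers":-1},{"travel":[0,-0.38,0.365],"rot":[0,0,0],"fingers":-1},{"travel":[0,-0.4675,0.465],"rot":[0,0,0],"fingers":-1},{"travel":[0,-0.535,0.575],"rot":[0,0,0],"fingers":-1},{"travel":[0,-0.6,0.69],"rot":[0,0,0],"fingers":-1},{"travel":[0,-0.6625,0.81],"rot":[0,0,0],"fingers":-1},{"travel":[0,-0.6625,0.81],"rot":[0,0,0],"fingers":-1}]'
python3 -c "
from h import *
plan([])
im,d=env.read_camera('side');im2,d=env.read_camera('top'); 
o=np.zeros((480,800,3),np.uint8); o[:,:400]=cv2.resize(im[110:230,180:280],(400,480),interpolation=3); o[:,400:]=cv2.resize(im2[140:284,80:200],(400,480),interpolation=3)
cv2.imwrite('pics/s5.png',o)
"
```

```text
clock: 54.65
tcp_pos: [0.5205, 0.0587, 0.2276]
orientation: [0.004, 0.002, 1.0, -0.005]
wrist_force: [2.6, -18.7, 4.7]
finger_gap: 0.0117
grip_force: 52.0
at [0.5205 0.0587 0.2276] phi 89.7 q6 -0.03 gap 0.0117 grip 52.0 clock 54.6 F [  2.6 -18.7   4.7]
```

View pics/s5.png

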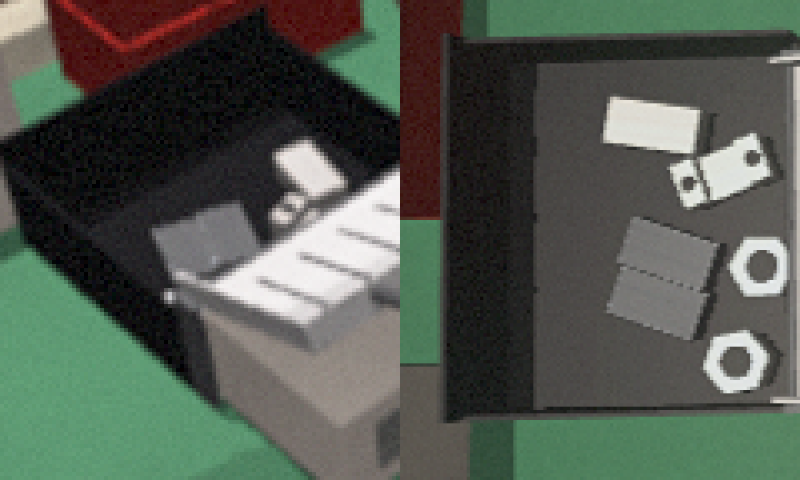

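All six parts are in the bin: two brackets, two pads (upside down, side by side) and two nuts. The tray is empty, so I'll lower it the rest of the way.

```bash

python3 -m pendant '[{"travel":[0,-0.045,0.12],"rot":[0,0,0],"fingers":-1},{"travel":[0,-0.085,0.24],"rot":[0,0,0],"fingers":-1},{"travel":[0,-0.12,0.35],"rot":[0,0,0],"fingers":-1},{"travel":[0,-0.15,0.46],"rot":[0,0,0],"fingers":-1},{"travel":[0,-0.17,0.57],"rot":[0,0,0],"fingers":-1},{"travel":[0,-0.18,0.67],"rot":[0,0,0],"fingers":-1},{"travel":[0,-0.185,0.74],"rot":[0,0,0],"fingers":-1},{"travel":[0,-0.185,0.77],"rot":[0,0,0],"fingers":-1},{"travel":[0,-0.185,0.77],"rot":[0,0,0],"fingers":-1}]'
python3 -m pendant '[{"travel":[0,0,0],"rot":[0,0,0],"fingers":-0.1},{"travel":[0,0,0],"rot":[0,0,0],"fingers":-0.1},{"travel":[0,0,0],"rot":[0,0,0],"fingers":-0.1},{"travel":[0,0,0],"rot":[0,0,0],"fingers":-0.1},{"travel":[0,0,-0.3],"rot":[0,0,0],"fingers":-0.1},{"travel":[0,0,-0.7],"rot":[0,0,0],"fingers":-0.1},{"travel":[0,0,-1],"rot":[0,0,0],"fingers":-0.1},{"travel":[0,0,-1],"rot":[0,0,0],"fingers":-0.1}]'
python3 -m pendant '[{"travel":[0,-1,-0.3],"rot":[0,0,0],"fingers":-0.1},{"travel":[0,-1,-0.3],"rot":[0,0,0],"fingers":-0.1},{"travel":[0,-1,-0.3],"rot":[0,0,0],"fingers":-0.1},{"travel":[0,-1,-0.3],"rot":[0,0,0],"fingers":-0.1}]'
python3 -m pendant '[{"travel":[0.5,-1,0],"rot":[0,0,0],"fingers":-0.1},{"travel":[0.5,-1,0],"rot":[0,0,0],"fingers":-0.1},{"travel":[0.5,-1,0],"rot":[0,0,0],"fingers":-0.1},{"travel":[0.5,-1,0],"rot":[0,0,0],"fingers":-0.1}]'
python3 - <<'E'
from h import *
im,d=env.read_camera("top"); P=cloud("top",d); cv2.imwrite("pics/t4.png",im)
X=P[d>0]; f=X[(X[:,0]>.42)&(X[:,0]<.61)&(X[:,1]>.1)&(X[:,1]<.27)&(X[:,2]>.05)]
A=np.c_[f[:,:2],np.ones(len(f))]; print('floor plane',np.linalg.lstsq(A,f[:,2],rcond=None)[0],f[:,2].mean())
n=X[(abs(X[:,0]-.66)<.04)&(abs(X[:,1])<.05)&(X[:,2]>.198)&(X[:,2]<.215)]; print('noz',len(n),np.median(n,0))
E
```

```text
clock: 55.65
tcp_pos: [0.5212, 0.0369, 0.1361]
orientation: [0.004, 0.002, 1.0, -0.006]
wrist_force: [0.6, -18.4, 4.5]
finger_gap: 0.0121
grip_force: 55.3
clock: 56.45
tcp_pos: [0.5203, 0.0426, 0.2582]
orientation: [0.005, -0.0, 1.0, -0.0]
wrist_force: [1.5, 0.3, 0.0]
finger_gap: 0.0381
grip_force: 0.0
clock: 56.85
tcp_pos: [0.518, -0.0803, 0.2888]
orientation: [0.001, 0.002, 1.0, -0.0]
wrist_force: [-0.0, -0.6, -0.3]
finger_gap: 0.0382
grip_force: 0.0
clock: 57.25
tcp_pos: [0.4559, -0.1995, 0.2874]
orientation: [-0.001, 0.002, 1.0, 0.0]
wrist_force: [-0.9, -0.1, -0.6]
finger_gap: 0.0385
grip_force: 0.0
floor plane [-0.00069511 -0.00066876  0.12002843] 0.11954719689949614
noz 118 [ 0.6624693  -0.00763539  0.2052715 ]
```

View pics/t4.png

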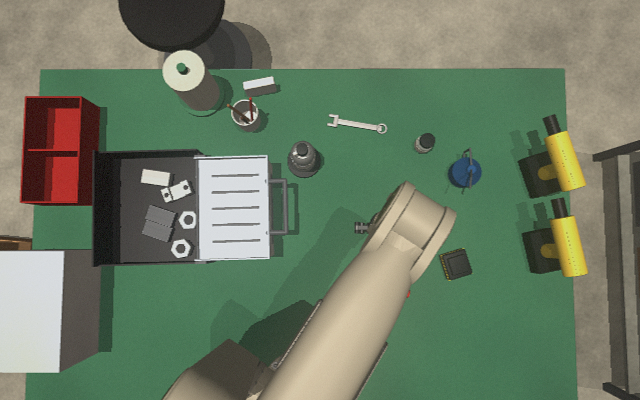

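The picture shows the tray empty and level (cols 198–270), all six parts in the bin (cols 140–195, rows 175–250), the nozzle cap back up and the robot clear.

```bash
python3 -c "
from workcell import env
print(env.hand_in())"
```

```text
the job is handed in; nothing more can be done
None
```

I put all six parts on the tray, pressed the nozzle fully and let it spring back, tipped the parts into the bin, lowered the tray to level, and handed the job in at about 57 s. One bracket first landed against the tray wall and I reseated it before pressing.

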